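# Roll the cap strips of a sample block home

## Robot

A 6-joint arm with a two-finger parallel gripper is mounted at the origin on a cart in front of the work surface, level with it; the furniture and walls round the work are solid. World frame = base frame: x ahead of the robot, y to its left, z up, the work surface at z = 0. Lengths are in m, angles in rad, forces in N, time in s.
With the tool pointing down it reaches from about 0.275 to 0.875 m from the base axis. Payload 12.5 kg.
Tool frame: the origin (TCP) lies on the centre line of the jaws, within the pads' length; the fingertips stand ahead of it and the grasp point (between the pads) lies 5 mm behind it (robot.tip_reach is the z of the fingertips in the tool frame, in m); z points along the fingers, y is the direction in which the jaws open and shut (so a half turn about z gives the same grasp; the last joint's range is limited). The gripper opens to 85 mm and grips with 20 to 120 N. Pads are 22 mm wide; open, the fingers measure 114 mm over their backs; the gripper's body (76 mm by 85 mm) begins 54 mm behind the grasp point. The pads swing forward as they close: fully open they stand 13 mm farther back than shut.
Start: joints at [-1.33, 0.351, 1.652, -0, 1.139, -0.085], TCP at [0.176, -0.521, 0.245] pointing down, gripper open.
Joint ranges: [-2.75, 2.75], [-0.79, 2.1], [0.01, 2.65], [-1.57, 4.71], [0.07, 3.14], [-2.87, 2.87]. Speed limits (rad/s): [2.22, 2.22, 2.79, 3.14, 3.14, 3.14].

## Interface

Orientations are given as a rotation vector (axis times angle).
In Python, from station import read_state, optics, robot gives the robot as it stands. The module is installed in compiled form; this text tells all that it offers.
- The arm moves only by the tool step_arm, never from a script. Its arguments are lists of equal length, an entry for each row: "delta_pos": the shift along the tool's x, y, z in cm, a list of three; "dr": the turn, a rotation vector about the tool's x, y, z in rad, a list of three. A call has 1 to 8 rows; each row is the pose to reach, as a shift and turn from the pose commanded when the call began, along the tool's axes at that moment; what a row does not reach only later rows make up. A row lasts 1/10 s, in which the tool goes at most 50 mm and 8.59 degrees, less where a joint would pass 70% of its speed; a pose out of reach is approached as far as the arm can. A call with a gripper value outside its range is refused whole. "fingers" is the opening, from 0 (shut) to 1 (fully open), set as the call begins (left out, the last holds). The fingers move at their own pace and stop on an object; "force" is the grip in N (left out, the last holds). Time passes only in rows, so rows that repeat a pose let the fingers close. It gives the time, the measured TCP pose, the force and the opening at its end, in the units of the state.
- read_state(): the state, without advancing time (a new reading comes with each control period).
- optics.snapshot(name): name is "scene" or "top"; returns a dict with "img" (420x560x3 uint8, red, green, blue), "depth" (420x560 float32, m along the optical axis (not along the pixel's ray), 0 where there is no reading), "mtx" (3x3 intrinsics, pixels), "k1" (the pictures are not rectified: a ray, as slopes to the right and down, at radius r is drawn at 1 + k1 r^2 times it, then the intrinsics apply), "eye" and "orientation" of the camera in the world. Camera axes: x right, y down, z forward; pixel columns grow to the right and rows downward; lengths in m; the calibration is good to about 2 mm. A picture is of the moment at which its call begins.
- robot.sign_off(): hands the job in, once; it reports no verdict.
The state is a dict: "time": time; "q": joint angles; "joint_vel": joint speeds; "joint_torque": joint torques, N m; "tool_pos": TCP position; "orientation": TCP orientation; "force": force on the tool from outside, world axes, zero at the start; "ft_torque": the same for the moment, N m; "grip_width": finger opening in m.
Only numpy, scipy, OpenCV 4.12 (cv2) and the standard library are available. Lean on these libraries where they do the work, as an engineer would, in place of code of your own. Each camera call takes 0.05 s, during which the arm holds its last target.

## Task

Someone has left the brown dropper bottle standing on the blue cap strips: stand it upright in the steel tray. Then roll the hand roller over the strips with a firm, even but gentle pressure (the block sinks a little on its springs, never hard onto its stop) until all eight are fully seated, touching the caps and their stand with nothing but the roller, and lay the roller back in its rest the way it lay. Leave everything else where it is.

Things in the scene. Friction and masses are not known exactly. Their poses are not given: they have to be found in the camera images.
- stand: grey cap-press stand fixed on the worktop, open housing 150 (x) x 92 (y) x 26 tall, origin at the centre of its underside, x along its length. A white block 134 x 76, deck 43 above the worktop, is sprung in it. Across the block lie eight blue cap strips, each of four caps in a row along y, side by side along x, 14 apart
- block (a joint): how far the white sprung block has sunk, m (0 up, 0.014 hard stop). It starts to sink at about 2 N of push from above and takes about 1.5 N more for each mm
- strip1 (a joint): cap strip 1, 12 (x) x 56 (y) mm, centre at x = -49, y = 0 mm of the stand: how far it stands proud of fully seated, m (0 seated, 0.003 to 0.004 at the start). Its top is 45 mm above the worktop when seated with the block up. It goes down when pressed with 5 N or more and stays where it is left
- strip2 (a joint): cap strip 2, 12 (x) x 56 (y) mm, centre at x = -35, y = 0 mm of the stand: how far it stands proud of fully seated, m (0 seated, 0.003 to 0.004 at the start). Its top is 45 mm above the worktop when seated with the block up. It goes down when pressed with 5 N or more and stays where it is left
- strip3 (a joint): cap strip 3, 12 (x) x 56 (y) mm, centre at x = -21, y = 0 mm of the stand: how far it stands proud of fully seated, m (0 seated, 0.003 to 0.004 at the start). Its top is 45 mm above the worktop when seated with the block up. It goes down when pressed with 5 N or more and stays where it is left
- strip4 (a joint): cap strip 4, 12 (x) x 56 (y) mm, centre at x = -7, y = 0 mm of the stand: how far it stands proud of fully seated, m (0 seated, 0.003 to 0.004 at the start). Its top is 45 mm above the worktop when seated with the block up. It goes down when pressed with 5 N or more and stays where it is left
- strip5 (a joint): cap strip 5, 12 (x) x 56 (y) mm, centre at x = 7, y = 0 mm of the stand: how far it stands proud of fully seated, m (0 seated, 0.003 to 0.004 at the start). Its top is 45 mm above the worktop when seated with the block up. It goes down when pressed with 5 N or more and stays where it is left
- strip6 (a joint): cap strip 6, 12 (x) x 56 (y) mm, centre at x = 21, y = 0 mm of the stand: how far it stands proud of fully seated, m (0 seated, 0.003 to 0.004 at the start). Its top is 45 mm above the worktop when seated with the block up. It goes down when pressed with 5 N or more and stays where it is left
- strip7 (a joint): cap strip 7, 12 (x) x 56 (y) mm, centre at x = 35, y = 0 mm of the stand: how far it stands proud of fully seated, m (0 seated, 0.003 to 0.004 at the start). Its top is 45 mm above the worktop when seated with the block up. It goes down when pressed with 5 N or more and stays where it is left
- strip8 (a joint): cap strip 8, 12 (x) x 56 (y) mm, centre at x = 49, y = 0 mm of the stand: how far it stands proud of fully seated, m (0 seated, 0.003 to 0.004 at the start). Its top is 45 mm above the worktop when seated with the block up. It goes down when pressed with 5 N or more and stays where it is left
- roller_grip (a point): hand roller, 0.26 kg: the point is the centre of its grey bar handle right above the black drum; z up. The handle runs along x, 20 wide (y), 20 tall, from 22 in front (+x) of the point to 100 behind it. A 14 mm square neck joins it to a steel fork 66 wide (y), top 26 below the point
- roller_drum (a point): centre of the hand roller's black rubber drum, 32 dia, 50 wide, turning freely about the roller's y axis; it lies 54 below roller_grip, so the drum's underside is 70 below roller_grip. The fork's ends are 60 below roller_grip
- rest_grip (a point): where roller_grip is when the hand roller lies in its fixed grey rest, 78 above the worktop; axes as the roller's. Drum underside then 8 above the worktop. The handle's rear lies on a post 16 x 34, top 68 above the worktop, 84 behind the point (-x)
- rest: the rest: base plate 150 x 80 x 8 mm (x from -103 to +47 of its origin), origin on the worktop below rest_grip. Two steel ribs across it at x = -25 and +25, tops 12 above the worktop; the drum stands between them
- bottle_mid (a point): brown dropper bottle with a black cap, 34 dia x 70 tall (body 34 dia up to 51, cap 20 dia above), 0.06 kg, left standing on the caps; the point is on its axis 35 above its foot
- tray: steel tray fixed on the worktop, open on top, 68 (x) x 150 (y) x 22 tall with cut corners, walls 2, floor 2 thick; origin at the centre of its underside
- violet_bottle: dropper bottle, violet with a white cap, 34 dia x 89 tall; bystander, origin at the centre of its underside
- red_bottle: dropper bottle, dark red with a red cap, 34 dia x 89 tall; bystander, origin at the centre of its underside
- jar: translucent specimen jar with lid, 43 dia x 48 tall; bystander, origin at the centre of its underside
- beaker: small glass beaker, 46 dia x 58 tall; bystander, origin at the centre of its underside
- timer: white bench timer standing up, 38 x 66 x 63 tall; bystander, origin at the centre of its underside
- marker: blue and white marker pen lying down, 132 long (its y axis), 14 thick; bystander, origin at the centre of its underside
- carton: small brown carton, 68 x 112 (its y axis) x 34 tall; bystander, origin at the centre of its underside
- tips: pipette tip box, blue with a clear lid, 66 x 118 (its y axis) x 66 tall; bystander, origin at the centre of its underside

How it is judged:
On the way, in this order (a step that is already met when the one before it is completed fails the run):
1. the brown bottle stands upright in the tray, let go (x of bottle_mid in the frame of tray between -0.022 and 0.022 m and y of bottle_mid in the frame of tray between -0.062 and 0.062 m and height (world z) of bottle_mid below 0.043 m and angle between bottle_mid's own z axis and vertical below 0.15 rad and contact force between the fingers and bottle below 0.2 N), for 0.2 s.
2. all eight cap strips are rolled down to within 1.5 mm of fully seated (value of joint each of strip1, strip2, strip3, strip4, strip5, strip6, strip7, strip8 below 0.0015 m), for 0.1 s.
At the end, for the whole second after the job is handed in: All eight strips are within 1.5 mm of fully seated; the brown bottle stands upright (within 0.15 rad) on the floor of the tray; the hand roller lies level in its rest, handle on the post, within 20 mm and 0.25 rad of its place; both are at rest (all of step 2 and x of bottle_mid in the frame of tray between -0.022 and 0.022 m and y of bottle_mid in the frame of tray between -0.062 and 0.062 m and height (world z) of bottle_mid below 0.043 m and angle between bottle_mid's own z axis and vertical below 0.15 rad and horizontal distance between roller_grip and rest_grip below 0.02 m and height (world z) of roller_grip between 0.072 and 0.084 m and angle between roller_grip's own z axis and vertical below 0.12 rad and angle between the x axis of roller_grip and the x axis of rest_grip, either way round below 0.25 rad and linear speed of each of roller, bottle below 0.02 m/s); the robot touches nothing.
It fails at once if the hand roller is pressed on the stand with more than 25 N (contact force between roller and stand above 25 N).
It fails at once if the robot itself touches the stand, block or caps (contact force between any of the fingers, the arm and stand above 1 N).
It fails at once if the brown bottle is pressed on the caps with more than 4 N (contact force between bottle and stand above 4 N).
It fails at once if the brown bottle is tipped over (angle between bottle_mid's own z axis and vertical above 0.7 rad).
It fails at once if a bystander is shifted by more than 3 cm or knocked over (distance of any of violet_bottle, red_bottle, jar, beaker, timer, marker, carton, tips from where it was at the start of the episode above 0.03 m or angle between any of violet_bottle, red_bottle, jar, beaker, timer, marker, carton, tips's own z axis and vertical above 0.6 rad).
It also fails if it takes over 72 s, if anything falls off the work surface, if the arm or the gripper's body presses on something with over 40 N, if the wrist force passes 120 N, or if a joint passes its speed limit or range.

## Working session

There is one attempt and no reset: what is moved stays moved. The work goes in short steps, Python scripts to look and compute and a tool call to move; the robot and the scene stay as the last step left them, time stands still between calls to the robot, and variables do not carry over. Pictures are saved under pics/ and viewed, and the job is handed in when it is done.

Besides the shell and the picture viewer there is one more tool, called after "Request:" as name(argument=value, ...), one argument or row to a line, values as JSON. step_arm: Moves the arm, as the interface text tells. Its arguments: {"type":"object","properties":{"delta_pos":{"type":"array","items":{"type":"array","items":{"type":"number"}}},"dr":{"type":"array","items":{"type":"array","items":{"type":"number"}}},"fingers":{"type":"number"},"force":{"type":"number"}},"required":["delta_pos","dr"]}

```bash
mkdir -p pics; ls; python3 - <<'E'
from station import read_state, optics, robot
import cv2,numpy as np,pickle
s=read_state();print({k:np.round(v,4) for k,v in s.items()}, robot.tip_reach, [a for a in dir(robot) if a[0]!='_'])
d={}
for n in("scene","top"):
    c=optics.snapshot(n);d[n]=c;cv2.imwrite(f"pics/{n}0.png",c["img"][:,:,::-1])
    print(n,c["mtx"],c["k1"],c["eye"],c["orientation"])
pickle.dump(d,open("snap0.pkl","wb"))
E
```

```text
pics
{'time': np.float64(0.0), 'q': array([-1.3296,  0.3513,  1.6524,  0.    ,  1.1391, -0.0846]), 'joint_vel': array([-0.0005, -0.0007,  0.0008,  0.0003,  0.0005,  0.    ]), 'joint_torque': array([-6.00000e-04, -5.06109e+01, -2.91406e+01, -1.00000e-04,
        4.50000e-03, -0.00000e+00]), 'tool_pos': array([ 0.176 , -0.5207,  0.2447]), 'orientation': array([-3.0988e+00, -5.0920e-01,  1.0000e-04]), 'force': array([-0.2157, -0.1499,  0.6314]), 'ft_torque': array([-0.0435,  0.0021,  0.0097]), 'grip_width': np.float64(0.0856)} 0.014 ['IKError', 'sign_off', 'tip_reach']
scene [[483.8754266    0.         287.09134278]
 [  0.         483.8754266  213.77582825]
 [  0.           0.           1.        ]] -0.11439805277672854 [-0.24404535  0.37491809  1.1081657 ] [-1.25434206  2.32989067 -0.88536287]
top [[446.28710766   0.         282.62471155]
 [  0.         446.28710766 205.29408872]
 [  0.           0.           1.        ]] -0.13458551929123194 [ 0.48018801 -0.12235938  1.33712146] [-2.19255488  2.19389859 -0.05659414]
```

View pics/scene0.png

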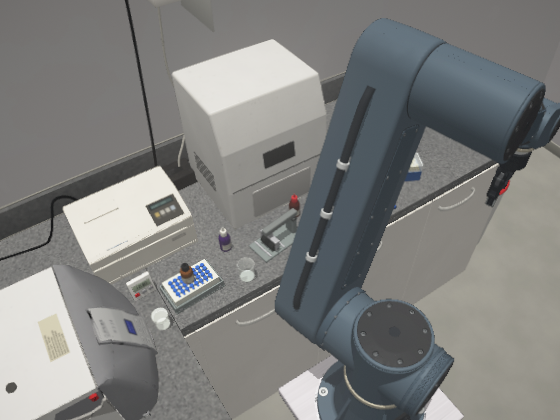

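View pics/top0.png

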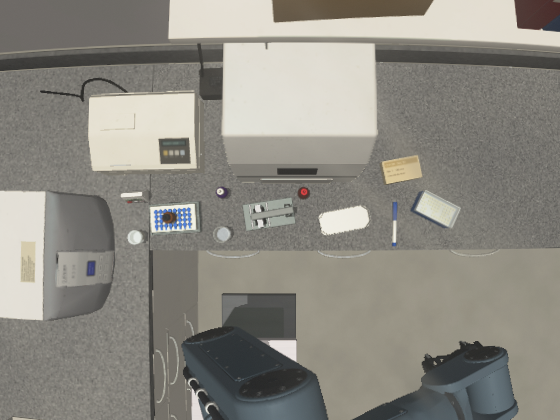

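The scene shows the stand with the bottle at about (190,280), the rest with the roller at (275,240), and the tray hidden by the arm. The top view shows the stand at (175,217), the bottle at (170,217), the roller at (270,213), and the tray at (344,220).

```bash
cat > h.py <<'E'
import numpy as np,cv2,pickle
from scipy.spatial.transform import Rotation as R
def pts(c):
    K=c["mtx"];h,w=c["depth"].shape
    u,v=np.meshgrid(np.arange(w),np.arange(h))
    uv=np.stack([u.ravel(),v.ravel()],1).astype(float)
    n=cv2.undistortPoints(uv[:,None],K,np.array([c["k1"],0,0,0,0.]))[:,0]
    d=c["depth"].ravel()
    P=np.c_[n*d[:,None],d]
    W=R.from_rotvec(c["orientation"]).apply(P)+c["eye"]
    W[d<=0]=np.nan
    return W.reshape(h,w,3)
def ray(c,u,v):
    n=cv2.undistortPoints(np.array([[[u,v]]],float),c["mtx"],np.array([c["k1"],0,0,0,0.]))[0,0]
    return R.from_rotvec(c["orientation"]).apply([n[0],n[1],1.])
def at_z(c,u,v,z):
    d=ray(c,u,v);return c["eye"]+d*(z-c["eye"][2])/d[2]
E
python3 - <<'E'
from h import *
d=pickle.load(open("snap0.pkl","rb"))
c=d["top"];W=pts(c)
im=c["img"]
crop=im[165:265,110:410];cv2.imwrite("pics/topc.png",cv2.resize(crop[:, :150],None,fx=5,fy=5,interpolation=cv2.INTER_CUBIC)[:,:,::-1])
cv2.imwrite("pics/topd.png",cv2.resize(crop[:,110:260],None,fx=5,fy=5,interpolation=cv2.INTER_CUBIC)[:,:,::-1])
cs=d["scene"]["img"][210:330,110:310];cv2.imwrite("pics/scenec.png",cv2.resize(cs,None,fx=4,fy=4,interpolation=cv2.INTER_CUBIC)[:,:,::-1])
for n,(u,v) in dict(bot=(170,217),stand=(175,217),tray=(344,220),tray2=(360,220),top=(400,230),roll=(260,216),cab=(300,100),cabf=(290,172),mach=(145,120),left=(60,250),edge=(300,248)).items(): print(n,W[v,u].round(3))
E
```

```text
bot [0.514 0.198 0.088]
stand [0.515 0.192 0.057]
tray [ 0.508 -0.304 -0.001]
tray2 [ 0.508 -0.352  0.   ]
top [ 0.477 -0.474  0.001]
roll [ 0.517 -0.056  0.084]
cab [ 0.757 -0.158  0.398]
cabf [ 0.624 -0.139  0.224]
mach [0.778 0.256 0.154]
left [0.425 0.448 0.238]
edge [ 0.424 -0.171  0.005]
```

View pics/topc.png

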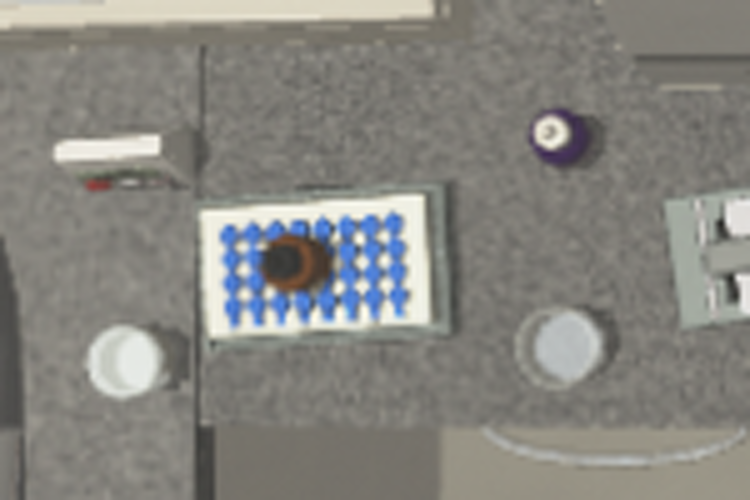

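View pics/topd.png

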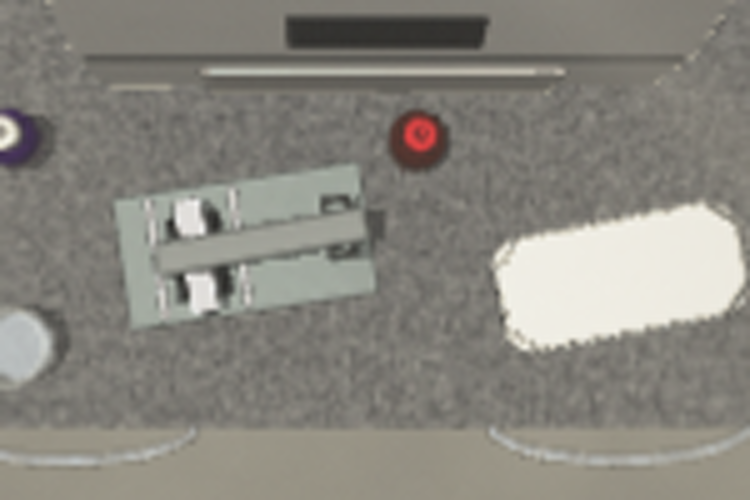

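View pics/scenec.png

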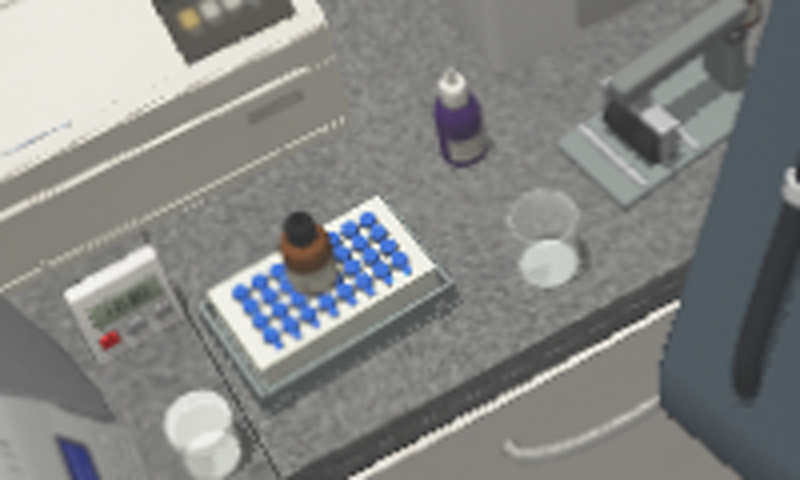

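Top crops: the bottle cap is at (285,265) and the caps grid spans (225–405, 215–320). The roller lies with its drum end to the left (+y) at (190,250), handle to the right. The tray is at (620,275). Next I'll take 3D fits from both views.

```bash
cat > fit.py <<'E'
from h import *
from scipy.optimize import least_squares
def sel(W,lo,hi):
    return np.all((W>lo)&(W<hi),axis=2)
def rect(P):
    (c,s,a)=cv2.minAreaRect((P[:,:2]*1000).astype(np.float32)); return np.round(c,1),np.round(s,1),round(a,1)
def circ(P):
    f=lambda p:np.hypot(P[:,0]-p[0],P[:,1]-p[1])-p[2]
    r=least_squares(f,[*P[:,:2].mean(0),.015],loss='soft_l1',f_scale=.001);return r.x.round(4),np.std(r.fun).round(4)
E
python3 - <<'E'
from fit import *
d=pickle.load(open("snap0.pkl","rb"))
for n in d:
    c=d[n];W=pts(c);im=c["img"].astype(int)
    print(n)
    m=sel(W,[.44,.12,.060],[.6,.28,.14]);P=W[m];print(" bottle n",len(P),"z",P[:,2].min(),P[:,2].max())
    for lo,hi in((.06,.09),(.09,.102),(.104,.125)):
        Q=P[(P[:,2]>lo)&(P[:,2]<hi)]
        if len(Q)>5:print("  ",lo,len(Q),Q.mean(0).round(4),circ(Q))
    t=P[P[:,2]>P[:,2].max()-.003];print("  top",t.mean(0).round(4),len(t))
    m=sel(W,[.4,.08,.038],[.62,.3,.0475]);P=W[m];print(" deck",len(P),rect(P),np.median(P[:,2]).round(4))
    b=sel(W,[.4,.08,.03],[.62,.3,.07])&(im[:,:,2]>im[:,:,0]+60);P=W[b];print(" caps",len(P),P.mean(0).round(4),rect(P),np.percentile(P[:,2],[10,50,90]).round(4))
    m=sel(W,[.4,-.2,.078],[.6,.02,.095]);P=W[m];print(" handle",len(P),rect(P) if len(P)>5 else '',np.median(P[:,2]).round(4))
    m=sel(W,[.4,-.2,.004],[.6,.04,.0105]);P=W[m];print(" base",len(P),rect(P) if len(P)>5 else '')
    m=sel(W,[.38,-.42,-.01],[.6,-.2,.04])&(im.min(2)>200);P=W[m];print(" tray",len(P),(rect(P),np.percentile(P[:,2],[5,50,95]).round(4)) if len(P)>5 else '')
    m=sel(W,[.38,-.42,.015],[.6,-.2,.04]);P=W[m];print(" traywall",len(P),(rect(P),P[:,2].max()) if len(P)>5 else '')
    for nm,lo,hi in(("violet",[.53,.05,.02],[.62,.12,.12]),("red",[.53,-.2,.02],[.62,-.1,.12]),("beaker",[.42,.03,.01],[.53,.11,.1])):
        P=W[sel(W,lo,hi)]; print(nm,len(P),rect(P) if len(P)>5 else '',P[:,2].max() if len(P) else '')
E
```

```text
scene
 bottle n 202 z 0.06002879659340499 0.12071822782718222
   0.06 119 [0.5024 0.2116 0.0782] (array([0.5118, 0.209 , 0.0156]), np.float64(0.0021))
   0.09 38 [0.5055 0.2102 0.0941] (array([0.515 , 0.2086, 0.0124]), np.float64(0.0026))
   0.104 40 [0.5107 0.2092 0.1084] (array([0.5118, 0.2088, 0.0064]), np.float64(0.0025))
  top [0.5084 0.2097 0.1192] 2
 deck 890 (array([518. , 195.2]), array([127.4, 220.2]), 4.5) 0.0428
 caps 372 [0.5068 0.2035 0.0459] (array([509.2, 204.1]), array([ 64. , 106.5]), 4.2) [0.0423 0.046  0.049 ]
 handle 285 (array([ 532.8, -110.3]), array([ 45.1, 172.2]), 23.1) 0.0856
 base 551 (array([515.4, -75.2]), array([146.5, 225.6]), 2.6)
 tray 0 
 traywall 0 
violet 170 (array([581. ,  63.5]), array([29.4, 25. ]), 14.6) 0.09200695640905199
red 787 (array([ 575. , -150.4]), array([89.6, 99.8]), 0.7) 0.11996342623216039
beaker 307 (array([465.2,  59.1]), array([43.7, 48. ]), 65.4) 0.05884097793586163
top
 bottle n 135 z 0.06087987128127681 0.12022229018023767
   0.06 51 [0.5112 0.1975 0.0804] (array([0.5133, 0.2063, 0.0157]), np.float64(0.0018))
   0.09 40 [0.
[... 257 characters left out ...]
0.0436
 caps 319 [0.5113 0.1999 0.0478] (array([511.1, 202.1]), array([ 59.1, 107.1]), 3.3) [0.0441 0.0477 0.0515]
 handle 327 (array([ 537.2, -113.9]), array([ 48.2, 173.6]), 25.2) 0.0874
 base 849 (array([507.9, -80.2]), array([236.9, 179.6]), 89.9)
 tray 980 ((array([ 508.3, -303.3]), array([ 65.2, 146.3]), 10.9), array([-0.003 ,  0.0015,  0.0065]))
 traywall 71 ((array([ 507.6, -303. ]), array([ 68.5, 151.5]), 11.2), np.float64(0.028198323153123095))
violet 89 (array([587.2,  61.8]), array([23.2, 31.1]), 89.4) 0.08894262285443966
red 313 (array([ 573.3, -150.3]), array([84.3, 99.1]), 0.4) 0.11974885206312447
beaker 102 (array([465.1,  58.9]), array([43.4, 44.5]), 1.5) 0.06347005048177579
```

```bash
python3 - <<'E'
from fit import *
d=pickle.load(open("snap0.pkl","rb"))
for n in d:
    c=d[n];W=pts(c);im=c["img"].astype(int)
    print(n)
    m=sel(W,[.46,-.16,.080],[.548,.0,.098]);
    k,l,st,ce=cv2.connectedComponentsWithStats(m.astype(np.uint8))
    i=1+np.argmax(st[1:,4]);P=W[l==i];print(" handle",len(P),rect(P),np.median(P[:,2]),P.mean(0))
    # deck: white comp
    m=sel(W,[.44,.1,.036],[.58,.28,.054])&(((im.min(2)>170))|(im[:,:,2]>im[:,:,0]+60))
    k,l,st,ce=cv2.connectedComponentsWithStats(m.astype(np.uint8))
    i=1+np.argmax(st[1:,4]);P=W[l==i];print(" deck",len(P),rect(P),np.median(P[:,2]))
    m=sel(W,[.46,-.17,.003],[.552,.02,.0135])&(im[:,:,1]>im[:,:,0]+6)
    k,l,st,ce=cv2.connectedComponentsWithStats(m.astype(np.uint8))
    P=W[m];print(" base",len(P),rect(P),st[:,4])
E
```

```text
scene
 handle 262 (array([523.3, -89. ]), array([ 25.4, 127. ]), 10.9) 0.08579380919568869 [ 0.52186879 -0.08667221  0.08569391]
 deck 836 (array([511.5, 204.4]), array([ 76.2, 133.7]), 3.5) 0.043112413085237944
 base 349 (array([519.9, -76.1]), array([ 76.4, 146.9]), 6.8) [234851     51      1      1    110     57    113     16]
top
 handle 309 (array([525.8, -88.9]), array([ 20.1, 121.2]), 9.9) 0.08766173775652453 [ 0.52558675 -0.08912304  0.08736608]
 deck 841 (array([513. , 203.1]), array([ 75.1, 134.6]), 4.0) 0.04468154950334258
 base 267 (array([522.7, -77. ]), array([ 70.9, 143.6]), 6.8) [234933      1     22      4      1      3     22      4      2     59
    129     10      2      1      1      5      1]
```

```bash
cat >> h.py <<'E'
def need(pos,yaw,s=None,pos0=None):
    """target TCP pos, tool down with tool y axis at world yaw (rad, mod pi)"""
    from station import read_state
    s=s or read_state(); R0=R.from_rotvec(s["orientation"]); p0=np.array(s["tool_pos"])
    best=None
    for k in(0,np.pi,-np.pi):
        y=np.array([np.cos(yaw+k),np.sin(yaw+k),0]);z=np.array([0,0,-1.]);x=np.cross(y,z)
        Rt=R.from_matrix(np.c_[x,y,z]);rv=(R0.inv()*Rt).as_rotvec()
        if best is None or np.linalg.norm(rv)<np.linalg.norm(best):best=rv
    d=R0.inv().apply(np.array(pos)-p0)*100
    print("t",s["time"],"pos",p0.round(4),"F",np.round(s["force"],2),"w",round(float(s["grip_width"]),4)); print(" d cm",d.round(2),"dr",best.round(3), "q",np.round(s["q"],2))
E
python3 - <<'E'
from fit import *
from station import read_state
s=read_state();print(R.from_rotvec(s["orientation"]).as_matrix().round(3))
need([.513,.2075,.25],np.pi/2+.07)
d=pickle.load(open("snap0.pkl","rb"))
W=pts(d["top"])
for y in np.arange(.22,.5,.02):
    for z in [0]:
        P=W[sel(W,[.35,y,.05],[.66,y+.02,1])]
        print(round(y,2),[ (round(x,2),round(float(P[(P[:,0]>x)&(P[:,0]<=x+.05),2].max(initial=0)),3)) for x in np.arange(.35,.65,.05)])
E
```

```text
[[ 0.947  0.32  -0.   ]
 [ 0.32  -0.947  0.001]
 [ 0.    -0.001 -1.   ]]
t 0.1 pos [ 0.176  -0.5208  0.2448] F [ 1.   -0.21 -0.04] w 0.0852
 d cm [ 55.24 -58.21  -0.45] dr [-0.001  0.     0.256] q [-1.33  0.35  1.65 -0.    1.14 -0.08]
0.22 [(np.float64(0.35), 0.0), (np.float64(0.4), 0.0), (np.float64(0.45), 0.054), (np.float64(0.5), 0.093), (np.float64(0.55), 0.0), (np.float64(0.6), 0.121), (np.float64(0.65), 0.133)]
0.24 [(np.float64(0.35), 0.0), (np.float64(0.4), 0.0), (np.float64(0.45), 0.051), (np.float64(0.5), 0.054), (np.float64(0.55), 0.0), (np.float64(0.6), 0.125), (np.float64(0.65), 0.131)]
0.26 [(np.float64(0.35), 0.0), (np.float64(0.4), 0.0), (np.float64(0.45), 0.0), (np.float64(0.5), 0.05), (np.float64(0.55), 0.0), (np.float64(0.6), 0.126), (np.float64(0.65), 0.13)]
0.28 [(np.float64(0.35), 0.0), (np.float64(0.4), 0.05), (np.float64(0.45), 0.052), (np.float64(0.5), 0.0), (np.float64(0.55), 0.071), (np.float64(0.6), 0.127), (np.float64(0.65), 0.13)]
0.3 [(np.float64(0.35), 0.0), (np.float64(0.4), 0.052), (np.float64(0.45), 0.053), (np.float64(0.5), 0.0), (np.float64(0.55),
[... 1240 characters left out ...]
.4), 0.251), (np.float64(0.45), 0.247), (np.float64(0.5), 0.249), (np.float64(0.55), 0.244), (np.float64(0.6), 0.0), (np.float64(0.65), 0.0)]
0.46 [(np.float64(0.35), 0.251), (np.float64(0.4), 0.251), (np.float64(0.45), 0.251), (np.float64(0.5), 0.252), (np.float64(0.55), 0.249), (np.float64(0.6), 0.0), (np.float64(0.65), 0.0)]
0.48 [(np.float64(0.35), 0.251), (np.float64(0.4), 0.251), (np.float64(0.45), 0.25), (np.float64(0.5), 0.25), (np.float64(0.55), 0.251), (np.float64(0.6), 0.0), (np.float64(0.65), 0.0)]
0.5 [(np.float64(0.35), 0.252), (np.float64(0.4), 0.25), (np.float64(0.45), 0.25), (np.float64(0.5), 0.251), (np.float64(0.55), 0.249), (np.float64(0.6), 0.0), (np.float64(0.65), 0.0)]
```

```bash
python3 -c "
from h import *
need([.513,.2075,.20],1.72)"
```

```text
t 0.1 pos [ 0.176  -0.5208  0.2448] F [ 1.   -0.21 -0.04] w 0.0852
 d cm [ 55.24 -58.21   4.55] dr [-0.001  0.     0.177] q [-1.33  0.35  1.65 -0.    1.14 -0.08]
```

Request:
step_arm(
  delta_pos=[
    [55.2,-58.2,0],
    [55.2,-58.2,0],
    [55.2,-58.2,0],
    [55.2,-58.2,0],
    [55.2,-58.2,0],
    [55.2,-58.2,0],
    [55.2,-58.2,0],
    [55.2,-58.2,0],
  ],
  dr=[
    [0,0,0.177],
    [0,0,0.177],
    [0,0,0.177],
    [0,0,0.177],
    [0,0,0.177],
    [0,0,0.177],
    [0,0,0.177],
    [0,0,0.177],
  ],
  fingers=1,
  force=25,
)

```text
time: 0.9
tool_pos: [0.3442, -0.1561, 0.2454]
orientation: [3.133, 0.233, 0.0]
force: [1.1, -1.2, 0.1]
grip_width: 0.0857
```

```bash
python3 -c "
from h import *
need([.513,.2075,.20],1.72)"
```

```text
t 0.9 pos [ 0.3442 -0.1561  0.2454] F [ 1.12 -1.16  0.1 ] w 0.0857
 d cm [ 22.07 -33.46   4.54] dr [ 0.    -0.    -0.001] q [-0.55  0.03  2.06  0.    1.06  0.87]
```

Request:
step_arm(
  delta_pos=[
    [22,-33.4,2],
    [22,-33.4,4.5],
    [22,-33.4,4.5],
    [22,-33.4,4.5],
    [22,-33.4,4.5],
    [22,-33.4,4.5],
    [22,-33.4,4.5],
    [22,-33.4,4.5],
  ],
  dr=[
    [0,0,0],
    [0,0,0],
    [0,0,0],
    [0,0,0],
    [0,0,0],
    [0,0,0],
    [0,0,0],
    [0,0,0],
  ],
)

```text
time: 1.7
tool_pos: [0.5112, 0.2048, 0.2]
orientation: [3.133, 0.234, -0.001]
force: [1.3, -0.3, -0.5]
grip_width: 0.0855
```

Request:
step_arm(
  delta_pos=[
    [0,0,0],
    [0,0,0],
    [0,0,0],
  ],
  dr=[
    [0,0,0],
    [0,0,0],
    [0,0,0],
  ],
)

```text
time: 2.0
tool_pos: [0.5105, 0.2018, 0.2005]
orientation: [3.133, 0.233, -0.001]
force: [0.1, -0.1, -0.3]
grip_width: 0.0853
```

```bash
python3 - <<'E'
from fit import *
from station import optics
need([.513,.2075,.084],1.72)
c=optics.snapshot("scene");cv2.imwrite("pics/s1.png",c["img"][:,:,::-1])
W=pts(c);im=c["img"].astype(int)
cv2.imwrite("pics/s1c.png",cv2.resize(c["img"][190:340,100:300],None,fx=4,fy=4,interpolation=cv2.INTER_CUBIC)[:,:,::-1])
E
```

```text
t 2.0 pos [0.5105 0.2018 0.2005] F [ 0.13 -0.09 -0.26] w 0.0853
 d cm [ 0.34 -0.53 11.65] dr [ 0.     0.001 -0.001] q [ 0.29  0.4   1.7  -0.    1.04  1.71]
```

View pics/s1c.png

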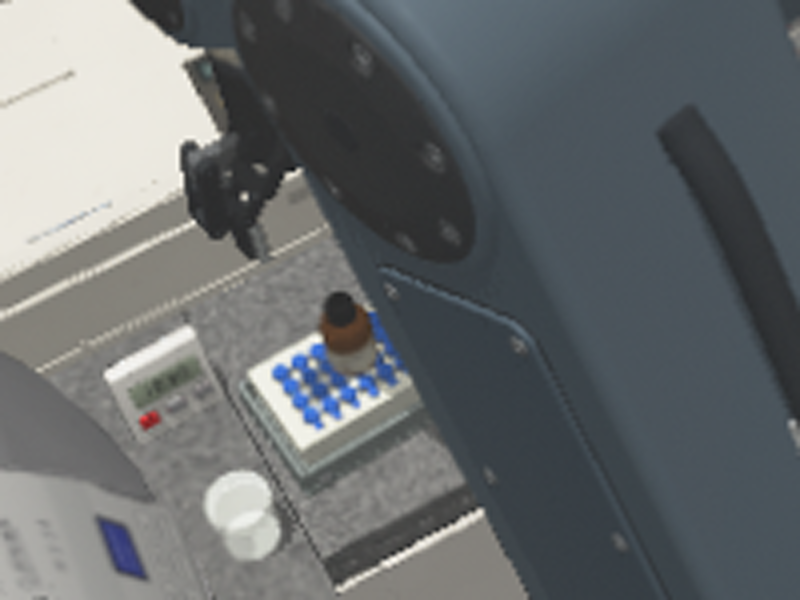

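The gripper is above the stand and the bottle stands free at (345,335). Nothing is in the way, so I'll descend around it.

Request:
step_arm(
  delta_pos=[
    [0.34,-0.53,3],
    [0.34,-0.53,6],
    [0.34,-0.53,9],
    [0.34,-0.53,11.6],
    [0.34,-0.53,11.6],
    [0.34,-0.53,11.6],
    [0.34,-0.53,11.6],
  ],
  dr=[
    [0,0,0],
    [0,0,0],
    [0,0,0],
    [0,0,0],
    [0,0,0],
    [0,0,0],
    [0,0,0],
  ],
)

```text
time: 2.75
tool_pos: [0.5144, 0.2082, 0.0864]
orientation: [-3.132, -0.233, -0.004]
force: [-0.1, 0.6, -0.3]
grip_width: 0.0854
```

```bash
python3 - <<'E'
from fit import *
from station import optics
need([.513,.2075,.084],1.72)
for n in("top","scene"):
    c=optics.snapshot(n)
    cv2.imwrite(f"pics/g1{n}.png",cv2.resize(c["img"][165:315,100:300],None,fx=4,fy=4,interpolation=cv2.INTER_CUBIC)[:,:,::-1])
E
```

```text
t 2.75 pos [0.5144 0.2082 0.0864] F [-0.14  0.57 -0.35] w 0.0854
 d cm [-0.15  0.05  0.24] dr [-0.    -0.002 -0.001] q [ 0.3   0.57  1.76 -0.    0.81  1.72]
```

View pics/g1scene.png

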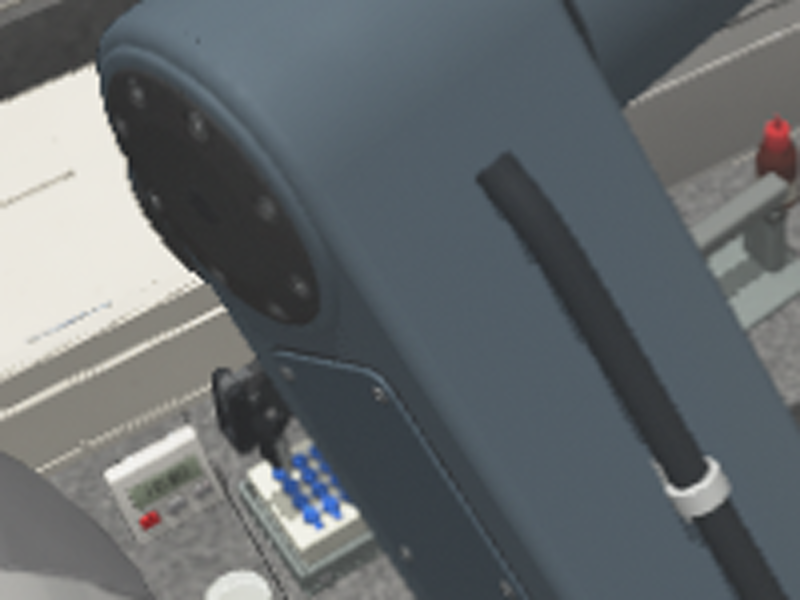

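View pics/g1top.png

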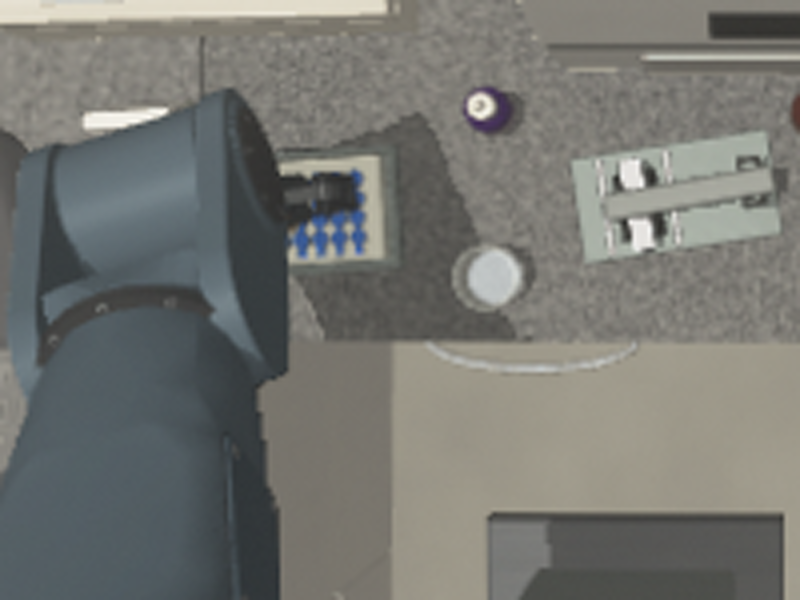

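The bottle is hidden by the wrist, but the fingers straddle its measured place. I'll close gently.

Request:
step_arm(
  delta_pos=[
    [0,0,0],
    [0,0,0],
    [0,0,0],
    [0,0,0],
    [0,0,0],
    [0,0,0],
    [0,0,0],
  ],
  dr=[
    [0,0,0],
    [0,0,0],
    [0,0,0],
    [0,0,0],
    [0,0,0],
    [0,0,0],
    [0,0,0],
  ],
  fingers=0.3,
  force=20,
)

```text
time: 3.55
tool_pos: [0.5136, 0.2084, 0.0846]
orientation: [-3.133, -0.234, -0.0]
force: [1.0, -0.7, 0.9]
grip_width: 0.0331
```

Request:
step_arm(
  delta_pos=[
    [0,0,-0.5],
    [0,0,-1.5],
    [0,0,-4],
    [0,0,-7],
    [0,0,-10],
    [0,0,-12],
    [0,0,-12],
    [0,0,-12],
  ],
  dr=[
    [0,0,0],
    [0,0,0],
    [0,0,0],
    [0,0,0],
    [0,0,0],
    [0,0,0],
    [0,0,0],
    [0,0,0],
  ],
  fingers=0.3,
)

```text
time: 4.35
tool_pos: [0.5133, 0.2083, 0.2047]
orientation: [-3.133, -0.233, -0.001]
force: [-0.6, -0.1, -0.9]
grip_width: 0.0329
```

```bash
python3 - <<'E'
from fit import *
from station import optics
need([.508,-.3032,.205],1.57+.19)
for n in("top","scene"):
    c=optics.snapshot(n)
    cv2.imwrite(f"pics/l1{n}.png",cv2.resize(c["img"][125:275,60:260],None,fx=4,fy=4,interpolation=cv2.INTER_CUBIC)[:,:,::-1])
E
```

```text
t 4.35 pos [0.5133 0.2083 0.2047] F [-0.57 -0.15 -0.91] w 0.0329
 d cm [-8.110e+00  5.051e+01 -4.000e-02] dr [-0.   -0.   -0.04] q [0.3  0.4  1.68 0.   1.05 1.72]
```

View pics/l1scene.png

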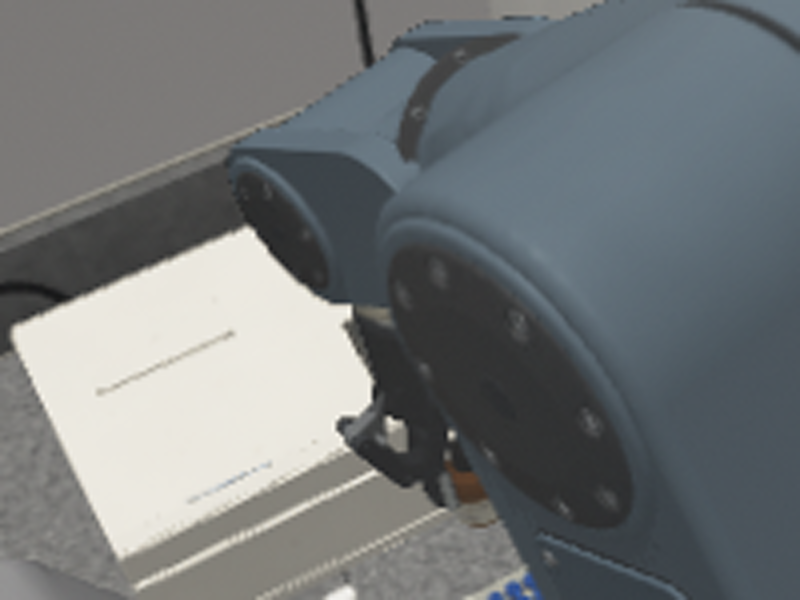

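The bottle is in the jaws, clear of the stand. I'll carry it to the tray on an arc pulled back from the cabinet.

Request:
step_arm(
  delta_pos=[
    [-12.1,24.5,0],
    [-12.1,24.5,0],
    [-12.1,24.5,0],
    [-12.1,24.5,0],
    [-12.1,24.5,0],
    [-10,29,0],
    [-9,34,0],
    [-8.1,39,0],
  ],
  dr=[
    [0,0,0],
    [0,0,0],
    [0,0,0],
    [0,0,0],
    [0,0,0],
    [0,0,0],
    [0,0,-0.04],
    [0,0,-0.04],
  ],
  fingers=0.3,
)

```text
time: 5.25
tool_pos: [0.485, -0.1739, 0.2038]
orientation: [-3.127, -0.297, 0.002]
force: [0.8, 0.4, -0.1]
grip_width: 0.0328
```

```bash
python3 - <<'E'
from h import *
need([.508,-.3032,.205],1.57+.19)
E
```

```text
t 5.25 pos [ 0.485  -0.1739  0.2038] F [ 0.75  0.43 -0.08] w 0.0328
 d cm [-0.18 13.13 -0.13] dr [-0.001  0.001  0.   ] q [-0.43  0.34  1.78  0.    1.02  0.95]
```

Request:
step_arm(
  delta_pos=[
    [-0.1,5,0],
    [-0.1,10,0],
    [-0.1,12.8,0],
    [-0.1,12.8,0],
    [-0.1,12.8,4],
    [-0.1,12.8,8],
    [-0.1,12.8,11],
    [-0.1,12.8,11],
  ],
  dr=[
    [0,0,0],
    [0,0,0],
    [0,0,0],
    [0,0,0],
    [0,0,0],
    [0,0,0],
    [0,0,0],
    [0,0,0],
  ],
  fingers=0.3,
)

```text
time: 6.05
tool_pos: [0.5059, -0.2955, 0.0902]
orientation: [-3.122, -0.296, 0.01]
force: [0.6, -0.3, 0.6]
grip_width: 0.0329
```

Request:
step_arm(
  delta_pos=[
    [0,0,0],
    [0,0,0],
    [0,0,0],
  ],
  dr=[
    [0,0,0],
    [0,0,0],
    [0,0,0],
  ],
)

```text
time: 6.35
tool_pos: [0.509, -0.298, 0.0963]
orientation: [3.126, 0.296, 0.003]
force: [0.1, 0.2, 0.3]
grip_width: 0.0326
```

```bash
python3 - <<'E'
from fit import *
from station import optics
need([.508,-.3032,.0385],1.57+.19)
for n in("top","scene"):
    c=optics.snapshot(n)
    cv2.imwrite(f"pics/p1{n}.png",cv2.resize(c["img"][125:275,250:450],None,fx=4,fy=4,interpolation=cv2.INTER_CUBIC)[:,:,::-1])
E
```

```text
t 6.35 pos [ 0.509  -0.298   0.0963] F [0.13 0.25 0.25] w 0.0326
 d cm [-0.2   0.48  5.78] dr [ 0.002 -0.002 -0.   ] q [-0.61  0.61  1.66  0.    0.87  0.77]
```

View pics/p1top.png

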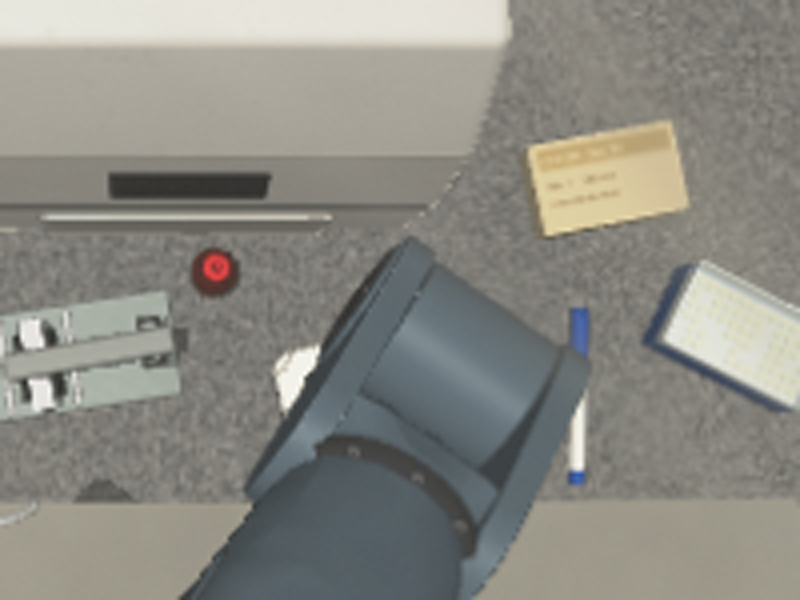

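View pics/p1scene.png

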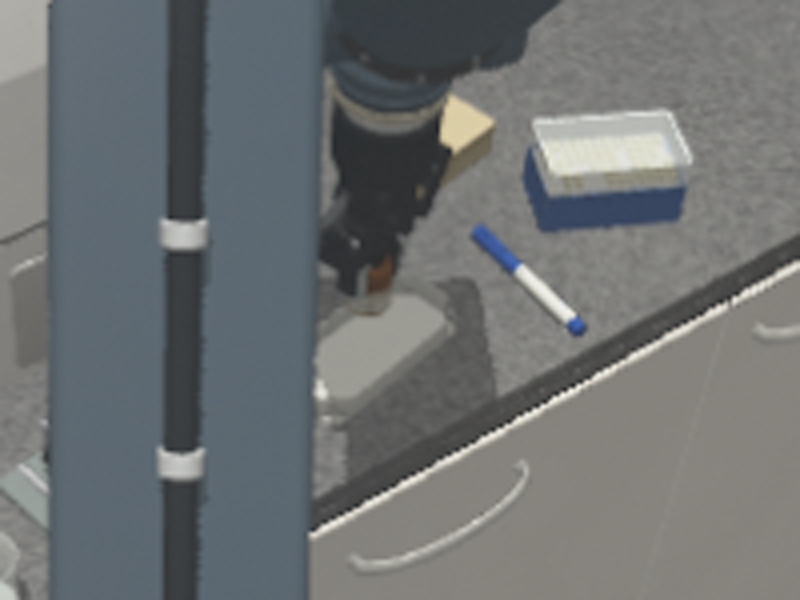

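The bottle hangs upright over the tray (at (380,290) in the scene crop). Lowering it now.

Request:
step_arm(
  delta_pos=[
    [-0.2,0.48,2.5],
    [-0.2,0.48,4],
    [-0.2,0.48,5],
    [-0.2,0.48,5.5],
    [-0.2,0.48,5.5],
    [-0.2,0.48,5.5],
    [-0.2,0.48,5.5],
  ],
  dr=[
    [0,0,0],
    [0,0,0],
    [0,0,0],
    [0,0,0],
    [0,0,0],
    [0,0,0],
    [0,0,0],
  ],
)

```text
time: 7.15
tool_pos: [0.5076, -0.303, 0.0403]
orientation: [3.127, 0.296, 0.001]
force: [0.3, 0.3, -0.3]
grip_width: 0.0332
```

```bash
python3 - <<'E'
from fit import *
from station import optics
need([.508,-.3032,.0385],1.57+.19)
c=optics.snapshot("scene")
cv2.imwrite(f"pics/p2scene.png",cv2.resize(c["img"][125:275,300:450],None,fx=4,fy=4,interpolation=cv2.INTER_CUBIC)[:,:,::-1])
E
```

```text
t 7.15 pos [ 0.5076 -0.303   0.0403] F [ 0.31  0.28 -0.29] w 0.0332
 d cm [0.04 0.02 0.18] dr [ 0.001 -0.001 -0.   ] q [-0.62  0.7   1.67  0.    0.77  0.76]
```

View pics/p2scene.png

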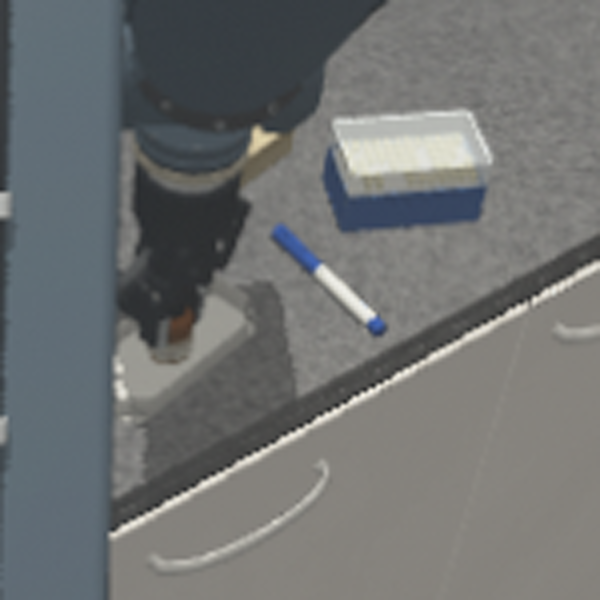

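Bottle foot is just above the tray floor (185,350). I'll inch down until there is a touch of force.

Request:
step_arm(
  delta_pos=[
    [0,0,0.1],
    [0,0,0.2],
    [0,0,0.2],
    [0,0,0.2],
  ],
  dr=[
    [0,0,0],
    [0,0,0],
    [0,0,0],
    [0,0,0],
  ],
)

```text
time: 7.6
tool_pos: [0.5073, -0.3029, 0.0377]
orientation: [3.127, 0.296, 0.0]
force: [-0.3, 0.7, 1.3]
grip_width: 0.0331
```

Request:
step_arm(
  delta_pos=[
    [0,0,0],
    [0,0,0],
    [0,0,0],
    [0,0,0],
    [0,0,0],
    [0,0,0],
  ],
  dr=[
    [0,0,0],
    [0,0,0],
    [0,0,0],
    [0,0,0],
    [0,0,0],
    [0,0,0],
  ],
  fingers=0.8,
)

```text
time: 8.2
tool_pos: [0.5072, -0.3028, 0.0376]
orientation: [-3.128, -0.296, 0.0]
force: [-0.5, 0.6, -0.2]
grip_width: 0.0685
```

Request:
step_arm(
  delta_pos=[
    [0,0,-2],
    [0,0,-5],
    [0,0,-9],
    [0,0,-13],
    [0,0,-17],
    [0,0,-17],
  ],
  dr=[
    [0,0,0],
    [0,0,0],
    [0,0,0],
    [0,0,0],
    [0,0,0],
    [0,0,0],
  ],
)

```text
time: 8.8
tool_pos: [0.509, -0.3041, 0.2132]
orientation: [3.122, 0.296, 0.011]
force: [0.7, -0.2, -0.3]
grip_width: 0.0684
```

```bash
python3 - <<'E'
from fit import *
from station import optics
a=.166
g=np.array([.518,-.0505])
need([*g,.2],a); need([.45,-.1,.21],a)
c=optics.snapshot("scene")
cv2.imwrite(f"pics/p3scene.png",cv2.resize(c["img"][125:275,250:450],None,fx=4,fy=4,interpolation=cv2.INTER_CUBIC)[:,:,::-1])
E
```

```text
t 8.8 pos [ 0.509  -0.3041  0.2132] F [ 0.74 -0.25 -0.28] w 0.0684
 d cm [  5.63 -24.75   1.19] dr [ 0.01   0.    -1.548] q [-0.62  0.46  1.58 -0.    1.1   0.76]
t 8.8 pos [ 0.509  -0.3041  0.2132] F [ 0.74 -0.25 -0.28] w 0.0684
 d cm [ -1.97 -21.16   0.17] dr [ 0.01   0.    -1.548] q [-0.62  0.46  1.58 -0.    1.1   0.76]
```

View pics/p3scene.png

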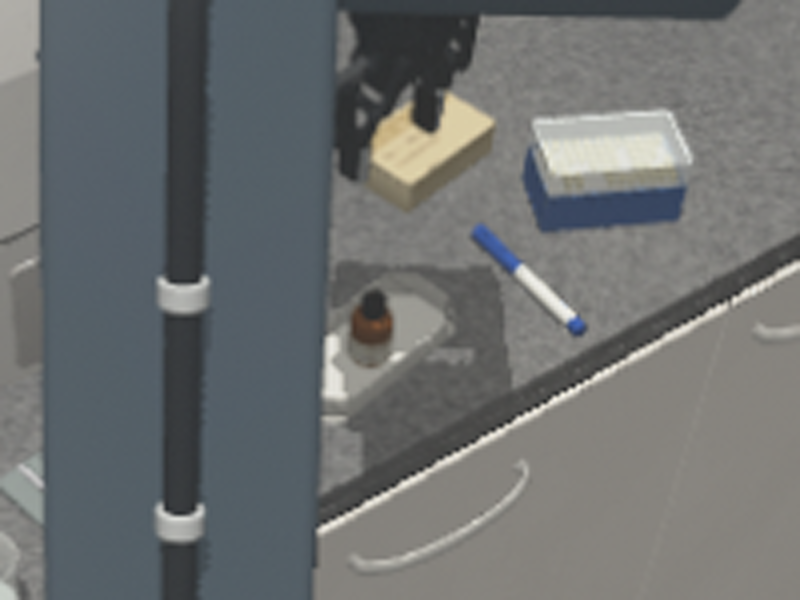

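The bottle stands upright in the tray at (372,330). Next is the hand roller: waypoint and wrist turn.

Request:
step_arm(
  delta_pos=[
    [-2,-5,0],
    [-2,-10,0],
    [-2,-15,0],
    [-2,-18,0],
    [-2,-21.2,0],
    [-2,-21.2,0],
    [-2,-21.2,0],
    [-2,-21.2,0],
  ],
  dr=[
    [0,0,-0.15],
    [0,0,-0.3],
    [0,0,-0.45],
    [0,0,-0.6],
    [0,0,-0.75],
    [0,0,-0.9],
    [0,0,-1.05],
    [0,0,-1.2],
  ],
  fingers=0.8,
)

```text
time: 9.65
tool_pos: [0.4472, -0.0979, 0.2065]
orientation: [-2.406, -2.018, 0.002]
force: [0.3, -0.5, 0.5]
grip_width: 0.0684
```

```bash
python3 - <<'E'
from fit import *
from station import optics
c=optics.snapshot("top");W=pts(c);im=c["img"].astype(int)
m=sel(W,[.46,-.4,.05],[.56,-.2,.09]);P=W[m];print(len(P),P.mean(0) if len(P) else '',P[:,2].max() if len(P) else '')
need([.518,-.0505,.2],.166)
E
```

```text
42 [ 0.50710651 -0.30272074  0.06252854] 0.07439421393131607
t 9.7 pos [ 0.4472 -0.098   0.2065] F [-0.05  1.    0.07] w 0.0687
 d cm [5.86 6.2  0.64] dr [-0.002 -0.001 -0.332] q [-0.32  0.23  1.92 -0.    0.99 -0.15]
```

The bottle measures (0.507, -0.303) with its top at 0.074, so it is on the tray floor. Next: over the roller.

Request:
step_arm(
  delta_pos=[
    [3,3,0.6],
    [5.86,6.2,0.6],
    [5.86,6.2,0.6],
    [5.86,6.2,0.6],
    [5.86,6.2,3],
    [5.86,6.2,5.5],
    [5.86,6.2,5.5],
  ],
  dr=[
    [0,0,-0.15],
    [0,0,-0.3],
    [0,0,-0.332],
    [0,0,-0.332],
    [0,0,-0.332],
    [0,0,-0.332],
    [0,0,-0.332],
  ],
  fingers=0.8,
)

```text
time: 10.4
tool_pos: [0.517, -0.052, 0.1497]
orientation: [-2.05, -2.374, 0.005]
force: [-0.1, -1.1, 0.1]
grip_width: 0.0684
```

```bash
python3 - <<'E'
from fit import *
from station import optics
need([.518,-.0505,.075],.166)
for n in("top","scene"):
    c=optics.snapshot(n)
    cv2.imwrite(f"pics/r1{n}.png",cv2.resize(c["img"][150:300,170:370],None,fx=4,fy=4,interpolation=cv2.INTER_CUBIC)[:,:,::-1])
E
```

```text
t 10.4 pos [ 0.517  -0.052   0.1497] F [-0.12 -1.15  0.15] w 0.0684
 d cm [0.12 0.16 7.47] dr [-0.006 -0.002 -0.02 ] q [-0.19  0.42  1.81 -0.    0.91 -0.34]
```

View pics/r1top.png

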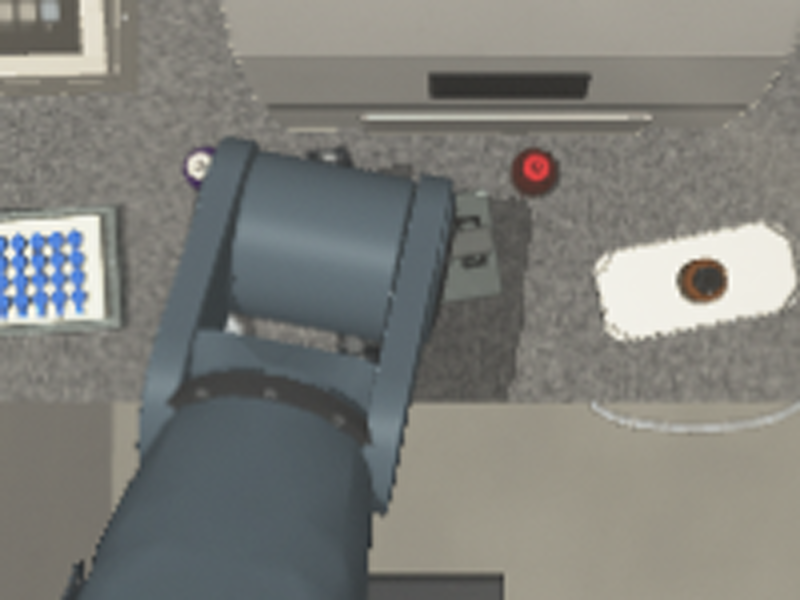

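View pics/r1scene.png

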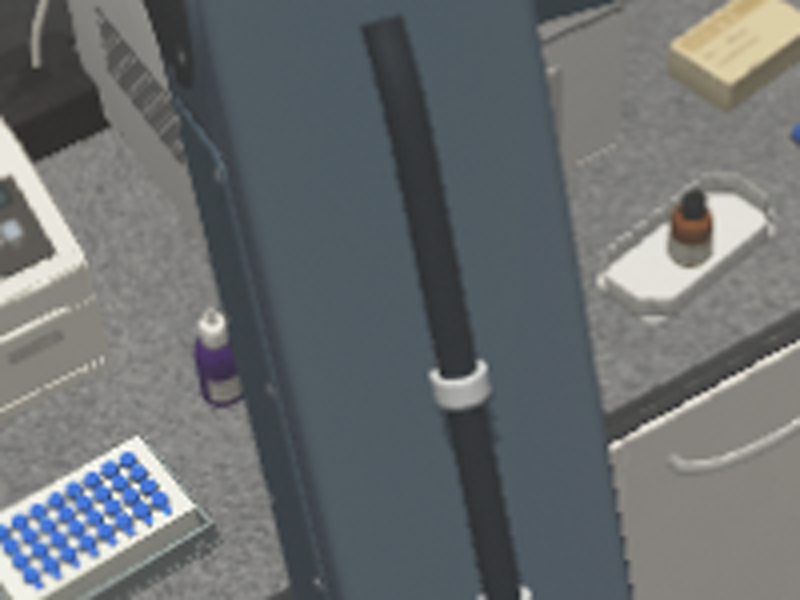

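The bottle is upright in the tray in both views. The wrist hides the roller, so I'll descend on the measured pose and watch the force.

Request:
step_arm(
  delta_pos=[
    [0.1,0.1,2.5],
    [0.1,0.1,4.5],
    [0.1,0.1,6],
    [0.1,0.1,7],
    [0.1,0.1,7.4],
    [0.1,0.1,7.4],
    [0.1,0.1,7.4],
  ],
  dr=[
    [0,0,0],
    [0,0,0],
    [0,0,0],
    [0,0,0],
    [0,0,0],
    [0,0,0],
    [0,0,0],
  ],
)

```text
time: 11.2
tool_pos: [0.5206, -0.0509, 0.0794]
orientation: [2.048, 2.381, 0.001]
force: [-0.1, 0.1, -0.0]
grip_width: 0.0686
```

```bash
python3 - <<'E'
from h import *
need([.518,-.0505,.075],.166)
E
```

```text
t 11.2 pos [ 0.5206 -0.0509  0.0794] F [-0.12  0.12 -0.01] w 0.0686
 d cm [ 0.08 -0.26  0.44] dr [ 0.001  0.    -0.016] q [-0.19  0.54  1.85 -0.    0.75 -0.34]
```

Request:
step_arm(
  delta_pos=[
    [0.1,-0.26,0.4],
    [0.1,-0.26,0.4],
    [0.1,-0.26,0.4],
  ],
  dr=[
    [0,0,-0.016],
    [0,0,-0.016],
    [0,0,-0.016],
  ],
)

```text
time: 11.5
tool_pos: [0.5174, -0.0502, 0.0747]
orientation: [2.03, 2.398, 0.0]
force: [-0.3, -0.7, 0.0]
grip_width: 0.0685
```

Request:
step_arm(
  delta_pos=[
    [0,0,0],
    [0,0,0],
    [0,0,0],
    [0,0,0],
    [0,0,0],
    [0,0,0],
    [0,0,0],
  ],
  dr=[
    [0,0,0],
    [0,0,0],
    [0,0,0],
    [0,0,0],
    [0,0,0],
    [0,0,0],
    [0,0,0],
  ],
  fingers=0.15,
  force=60,
)

```text
time: 12.2
tool_pos: [0.5176, -0.0502, 0.0747]
orientation: [2.03, 2.398, 0.0]
force: [0.0, 0.2, 1.8]
grip_width: 0.0191
```

```bash
python3 - <<'E'
from h import *
from station import read_state
s=read_state();print(s["orientation"],R.from_rotvec(s["orientation"]).as_matrix().round(4)[:,1])
need([.518,-.0505,.075],.166)
E
```

```text
[2.02950772e+00 2.39778422e+00 2.01780673e-04] [9.863e-01 1.652e-01 2.000e-04]
t 12.2 pos [ 0.5176 -0.0502  0.0747] F [0.02 0.19 1.77] w 0.0191
 d cm [-0.03  0.04 -0.03] dr [ 0.  0. -0.] q [-0.19  0.54  1.86  0.    0.74 -0.35]
```

Request:
step_arm(
  delta_pos=[
    [0,0,-1],
    [0,0,-3],
    [0,0,-6],
    [0,0,-9],
    [0,0,-11],
    [0,0,-11],
    [0,0,-11],
  ],
  dr=[
    [0,0,0],
    [0,0,0],
    [0,0,0],
    [0,0,0],
    [0,0,0],
    [0,0,0],
    [0,0,0],
  ],
)

```text
time: 12.9
tool_pos: [0.517, -0.0501, 0.1841]
orientation: [-2.029, -2.398, 0.0]
force: [-0.2, -0.5, -3.2]
grip_width: 0.0187
```

```bash
python3 - <<'E'
from fit import *
from station import optics
need([.512,.204,.18],.068)
for n in("top","scene"):
    c=optics.snapshot(n);W=pts(c);im=c["img"].astype(int)
    m=sel(W,[.44,.1,.036],[.58,.28,.054])&(((im.min(2)>170))|(im[:,:,2]>im[:,:,0]+60))
    k,l,st,ce=cv2.connectedComponentsWithStats(m.astype(np.uint8))
    i=1+np.argmax(st[1:,4]);P=W[l==i];print(" deck",len(P),rect(P),np.median(P[:,2]))
    b=sel(W,[.44,.1,.036],[.58,.28,.06])&(im[:,:,2]>im[:,:,0]+60);P=W[b];print(" caps",rect(P),P.mean(0).round(4),np.percentile(P[:,2],[10,50,90]).round(4))
    m=sel(W,[.44,-.4,.01],[.58,-.2,.1]);P=W[m]
    cv2.imwrite(f"pics/r2{n}.png",cv2.resize(c["img"][150:300,120:320],None,fx=4,fy=4,interpolation=cv2.INTER_CUBIC)[:,:,::-1])
E
```

```text
t 12.9 pos [ 0.517  -0.0501  0.1841] F [-0.21 -0.46 -3.22] w 0.0187
 d cm [25.15  3.7   0.42] dr [-0.    -0.     0.098] q [-0.19  0.37  1.79  0.    0.98 -0.35]
 deck 997 (array([513.1, 202.3]), array([ 75.5, 134.9]), 4.0) 0.045089990150071646
 caps (array([511. , 202.2]), array([ 58.9, 107.9]), 3.2) [0.512  0.2018 0.048 ] [0.0444 0.0479 0.0516]
 deck 989 (array([512.1, 204.1]), array([ 78.4, 134.2]), 4.7) 0.04308949509457238
 caps (array([508.5, 203.9]), array([ 62.6, 107.3]), 3.2) [0.5091 0.2036 0.0459] [0.0424 0.0459 0.0492]
```

View pics/r2top.png

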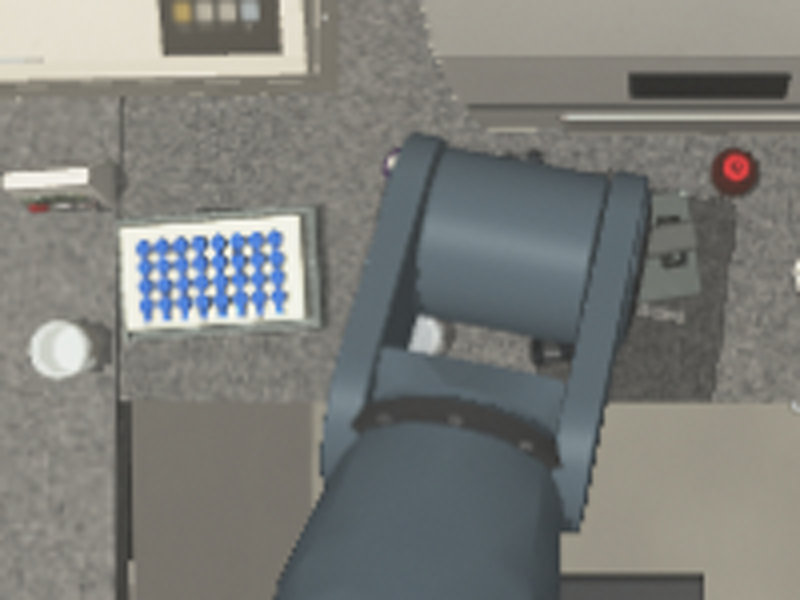

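View pics/r2scene.png

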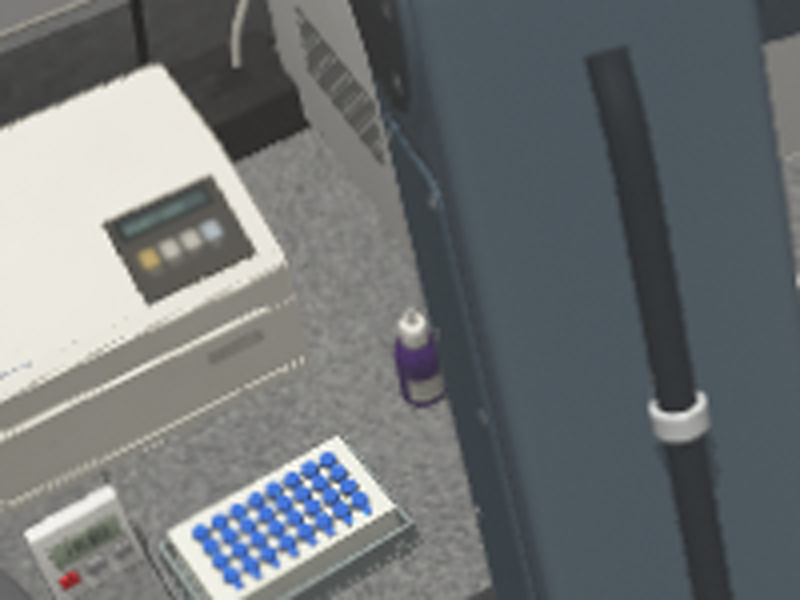

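The deck and 4×8 caps are clearly visible and the roller is lifted (force −3.2 N, its weight). Stand centre is (0.512, 0.2035) at 3.8°. Moving above the near end strip.

```bash
python3 - <<'E'
from h import *
need([.5153,.1546,.18],.067)
E
```

```text
t 13.0 pos [ 0.5167 -0.0501  0.1833] F [-0.58 -0.03 -3.07] w 0.0186
 d cm [20.21  3.24  0.34] dr [-0.002 -0.001  0.099] q [-0.19  0.37  1.79  0.    0.98 -0.35]
```

Request:
step_arm(
  delta_pos=[
    [4,0.6,0],
    [8,1.2,0],
    [12,1.9,0],
    [16,2.6,0],
    [20.2,3.24,0],
    [20.2,3.24,0],
    [20.2,3.24,0],
    [20.2,3.24,0],
  ],
  dr=[
    [0,0,0.02],
    [0,0,0.04],
    [0,0,0.06],
    [0,0,0.08],
    [0,0,0.099],
    [0,0,0.099],
    [0,0,0.099],
    [0,0,0.099],
  ],
)

```text
time: 13.8
tool_pos: [0.5158, 0.1536, 0.1838]
orientation: [-2.146, -2.294, 0.002]
force: [0.3, -0.5, -3.7]
grip_width: 0.0191
```

```bash
python3 - <<'E'
from fit import *
from station import optics
need([.5153,.1546,.125],.067)
for n in("top","scene"):
    c=optics.snapshot(n)
    cv2.imwrite(f"pics/r3{n}.png",cv2.resize(c["img"][170:320,100:300],None,fx=4,fy=4,interpolation=cv2.INTER_CUBIC)[:,:,::-1])
E
```

```text
t 13.8 pos [0.5158 0.1536 0.1838] F [ 0.29 -0.52 -3.68] w 0.0191
 d cm [ 0.11 -0.03  5.88] dr [-0.002  0.    -0.   ] q [ 0.2   0.4   1.74 -0.    1.    0.14]
```

View pics/r3scene.png

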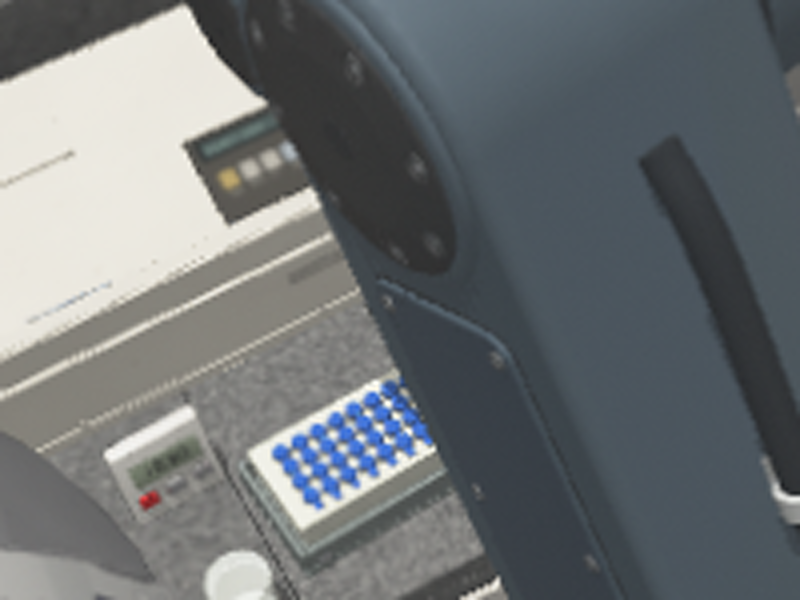

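View pics/r3top.png

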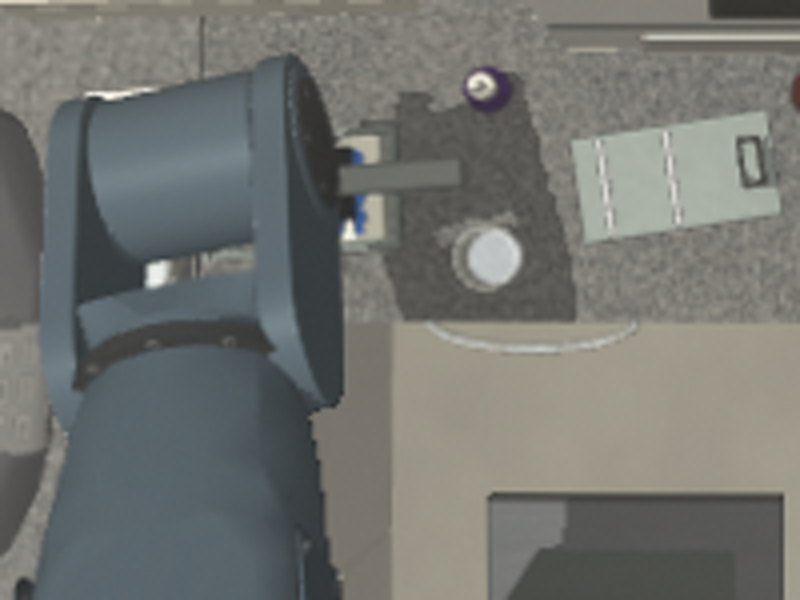

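The handle is visible at (350–460, 175) in the top crop, and the rest is now clear, so I'll measure both.

```bash
python3 - <<'E'
from fit import *
from station import optics
c=optics.snapshot("top");W=pts(c);im=c["img"].astype(int)
m=sel(W,[.49,.03,.15],[.55,.13,.22]);P=W[m];print(len(P),rect(P));
A=np.c_[P[:,1],np.ones(len(P))];print("z slope vs y",np.linalg.lstsq(A,P[:,2],rcond=None)[0], "x slope",np.linalg.lstsq(A,P[:,0],rcond=None)[0])
m=sel(W,[.46,-.18,.003],[.57,.03,.0135])&(im[:,:,1]>im[:,:,0]+4)
k,l,st,ce=cv2.connectedComponentsWithStats(m.astype(np.uint8))
i=1+np.argmax(st[1:,4]);P=W[l==i];print("base",len(P),rect(P))
E
```

```text
237 (array([520.3,  91.6]), array([20. , 76.3]), 4.8)
z slope vs y [0.00223416 0.19643753] x slope [-0.08111613  0.52744532]
base 490 (array([520.9, -37.8]), array([77.6, 67.4]), 9.4)
```

Handle is level (slope 0.002) and aligned. Descending to just above the strip.

Request:
step_arm(
  delta_pos=[
    [0.1,0,2],
    [0.1,0,4],
    [0.1,0,5.5],
    [0.1,0,6.2],
    [0.1,0,6.2],
    [0.1,0,6.2],
  ],
  dr=[
    [0,0,0],
    [0,0,0],
    [0,0,0],
    [0,0,0],
    [0,0,0],
    [0,0,0],
  ],
)

```text
time: 14.55
tool_pos: [0.5164, 0.1552, 0.1232]
orientation: [2.146, 2.294, 0.001]
force: [-0.0, -1.2, -3.1]
grip_width: 0.0191
```

Request:
step_arm(
  delta_pos=[
    [0,0,0.2],
    [0,0,0.3],
    [0,0,0.3],
  ],
  dr=[
    [0,0,0],
    [0,0,0],
    [0,0,0],
  ],
)

```text
time: 14.85
tool_pos: [0.516, 0.1554, 0.1198]
orientation: [2.146, 2.295, 0.0]
force: [1.0, 0.2, -3.5]
grip_width: 0.0191
```

Request:
step_arm(
  delta_pos=[
    [0,0,0.2],
    [0,0,0.4],
    [0,0,0.5],
    [0,0,0.5],
  ],
  dr=[
    [0,0,0],
    [0,0,0],
    [0,0,0],
    [0,0,0],
  ],
)

```text
time: 15.25
tool_pos: [0.516, 0.1554, 0.1145]
orientation: [-2.146, -2.295, 0.0]
force: [-0.4, -0.3, -1.6]
grip_width: 0.0189
```

Request:
step_arm(
  delta_pos=[
    [0,0,0.15],
    [0,0,0.3],
    [0,0,0.3],
  ],
  dr=[
    [0,0,0],
    [0,0,0],
    [0,0,0],
  ],
)

```text
time: 15.55
tool_pos: [0.5161, 0.1554, 0.1116]
orientation: [2.146, 2.294, 0.0]
force: [-0.0, 0.0, 1.5]
grip_width: 0.0193
```

Request:
step_arm(
  delta_pos=[
    [0,0,0.15],
    [0,0,0.3],
    [0,0,0.3],
  ],
  dr=[
    [0,0,0],
    [0,0,0],
    [0,0,0],
  ],
)

```text
time: 15.85
tool_pos: [0.5161, 0.1553, 0.1087]
orientation: [2.145, 2.294, 0.0]
force: [-1.7, -1.7, 5.4]
grip_width: 0.0189
```

Request:
step_arm(
  delta_pos=[
    [0,0,0.1],
    [0,0,0.2],
    [0,0,0.2],
  ],
  dr=[
    [0,0,0],
    [0,0,0],
    [0,0,0],
  ],
)

```text
time: 16.15
tool_pos: [0.5162, 0.1552, 0.1068]
orientation: [2.145, 2.294, 0.0]
force: [-2.0, -2.2, 5.6]
grip_width: 0.0187
```

The first strip appears seated (~9 N, drum underside at 40 mm). Pressing 1 mm more and rolling along the stand.

Request:
step_arm(
  delta_pos=[
    [0,0,0.1],
    [0.3,0,0.1],
    [0.6,0,0.1],
    [0.9,0,0.1],
    [1.2,0,0.1],
    [1.5,0,0.1],
    [1.8,0,0.1],
    [2.0,0,0.1],
  ],
  dr=[
    [0,0,0],
    [0,0,0],
    [0,0,0],
    [0,0,0],
    [0,0,0],
    [0,0,0],
    [0,0,0],
    [0,0,0],
  ],
)

```text
time: 16.95
tool_pos: [0.5147, 0.1754, 0.1059]
orientation: [2.146, 2.295, 0.0]
force: [-3.6, -1.1, 6.6]
grip_width: 0.0189
```

Request:
step_arm(
  delta_pos=[
    [0.35,0,0],
    [0.7,0,0],
    [1.05,0,0],
    [1.4,0,0],
    [1.75,0,0],
    [2.1,0,0],
    [2.45,0,0],
    [2.8,0,0],
  ],
  dr=[
    [0,0,0],
    [0,0,0],
    [0,0,0],
    [0,0,0],
    [0,0,0],
    [0,0,0],
    [0,0,0],
    [0,0,0],
  ],
)

```text
time: 17.75
tool_pos: [0.5126, 0.2032, 0.1058]
orientation: [-2.146, -2.294, 0.001]
force: [-2.0, -0.9, 6.0]
grip_width: 0.0191
```

Request:
step_arm(
  delta_pos=[
    [0.35,0,0],
    [0.7,0,0],
    [1.05,0,0],
    [1.4,0,0],
    [1.75,0,0],
    [2.1,0,0],
    [2.45,0,0],
    [2.8,0,0],
  ],
  dr=[
    [0,0,0],
    [0,0,0],
    [0,0,0],
    [0,0,0],
    [0,0,0],
    [0,0,0],
    [0,0,0],
    [0,0,0],
  ],
)

```text
time: 18.55
tool_pos: [0.5106, 0.2312, 0.1058]
orientation: [-2.146, -2.294, 0.001]
force: [-3.7, -0.6, 6.3]
grip_width: 0.0193
```

```bash
python3 - <<'E'
from h import *
need([.5086,.2534,.1055],.067)
E
```

```text
t 18.55 pos [0.5106 0.2312 0.1058] F [-3.68 -0.65  6.25] w 0.0193
 d cm [ 2.23 -0.05  0.03] dr [-0.001  0.    -0.   ] q [ 0.34  0.55  1.74 -0.    0.86  0.28]
```

Request:
step_arm(
  delta_pos=[
    [0.35,0,0],
    [0.7,0,0],
    [1.05,0,0],
    [1.4,0,0],
    [1.75,0,0],
    [2.0,0,0],
    [2.2,0,0],
    [2.2,0,0],
  ],
  dr=[
    [0,0,0],
    [0,0,0],
    [0,0,0],
    [0,0,0],
    [0,0,0],
    [0,0,0],
    [0,0,0],
    [0,0,0],
  ],
)

```text
time: 19.35
tool_pos: [0.5089, 0.2535, 0.1057]
orientation: [-2.145, -2.294, 0.001]
force: [-4.7, -0.8, 5.9]
grip_width: 0.0187
```

Request:
step_arm(
  delta_pos=[
    [0,0,0.05],
    [-0.4,0,0.05],
    [-0.8,0,0.05],
    [-1.2,0,0.05],
    [-1.6,0,0.05],
    [-2.0,0,0.05],
    [-2.4,0,0.05],
    [-2.8,0,0.05],
  ],
  dr=[
    [0,0,0],
    [0,0,0],
    [0,0,0],
    [0,0,0],
    [0,0,0],
    [0,0,0],
    [0,0,0],
    [0,0,0],
  ],
)

```text
time: 20.15
tool_pos: [0.5111, 0.2253, 0.1054]
orientation: [-2.146, -2.294, 0.0]
force: [-2.9, 0.2, 6.3]
grip_width: 0.0189
```

Request:
step_arm(
  delta_pos=[
    [-0.4,0,0],
    [-0.8,0,0],
    [-1.2,0,0],
    [-1.6,0,0],
    [-2.0,0,0],
    [-2.4,0,0],
    [-2.8,0,0],
    [-3.2,0,0],
  ],
  dr=[
    [0,0,0],
    [0,0,0],
    [0,0,0],
    [0,0,0],
    [0,0,0],
    [0,0,0],
    [0,0,0],
    [0,0,0],
  ],
)

```text
time: 20.95
tool_pos: [0.5136, 0.1933, 0.1055]
orientation: [-2.146, -2.294, -0.001]
force: [-1.9, -0.3, 7.8]
grip_width: 0.0189
```

Request:
step_arm(
  delta_pos=[
    [-0.4,0,0],
    [-0.8,0,0],
    [-1.2,0,0],
    [-1.6,0,0],
    [-2.0,0,0],
    [-2.4,0,0],
    [-2.8,0,0],
    [-3.2,0,0],
  ],
  dr=[
    [0,0,0],
    [0,0,0],
    [0,0,0],
    [0,0,0],
    [0,0,0],
    [0,0,0],
    [0,0,0],
    [0,0,0],
  ],
)

```text
time: 21.75
tool_pos: [0.516, 0.1614, 0.1056]
orientation: [2.146, 2.294, 0.002]
force: [-0.5, 0.3, 6.9]
grip_width: 0.0191
```

```bash
python3 - <<'E'
from h import *
need([.5156,.1535,.1055],.067)
E
```

```text
t 21.75 pos [0.516  0.1614 0.1056] F [-0.51  0.32  6.94] w 0.0191
 d cm [-0.79 -0.09  0.01] dr [ 0.001 -0.    -0.   ] q [0.22 0.52 1.79 0.   0.83 0.15]
```

Request:
step_arm(
  delta_pos=[
    [-0.3,0,0.05],
    [-0.6,0,0.1],
    [-0.8,0,0.1],
    [-0.8,0,0.1],
    [-0.4,0,-1],
    [0,0,-4],
    [0,0,-7],
    [0,0,-7],
  ],
  dr=[
    [0,0,0],
    [0,0,0],
    [0,0,0],
    [0,0,0],
    [0,0,0],
    [0,0,0],
    [0,0,0],
    [0,0,0],
  ],
)

```text
time: 22.55
tool_pos: [0.517, 0.1621, 0.1787]
orientation: [2.143, 2.293, 0.007]
force: [0.2, -0.2, -3.3]
grip_width: 0.0191
```

```bash
python3 - <<'E'
from h import *
need([.5176,-.0502,.184],.166)
E
```

```text
t 22.55 pos [0.517  0.1621 0.1787] F [ 0.19 -0.23 -3.28] w 0.0191
 d cm [-21.18  -1.37  -0.56] dr [ 0.006 -0.001 -0.099] q [0.22 0.41 1.74 0.   0.98 0.15]
```

Request:
step_arm(
  delta_pos=[
    [-4,-0.3,-0.5],
    [-8,-0.5,-0.5],
    [-12,-0.8,-0.5],
    [-16,-1.1,-0.5],
    [-21.2,-1.37,-0.5],
    [-21.2,-1.37,-0.5],
    [-21.2,-1.37,-0.5],
    [-21.2,-1.37,-0.5],
  ],
  dr=[
    [0,0,-0.02],
    [0,0,-0.04],
    [0,0,-0.06],
    [0,0,-0.08],
    [0,0,-0.099],
    [0,0,-0.099],
    [0,0,-0.099],
    [0,0,-0.099],
  ],
)

```text
time: 23.35
tool_pos: [0.5157, -0.0502, 0.1795]
orientation: [-2.028, -2.397, 0.001]
force: [-0.9, 0.2, -3.5]
grip_width: 0.0192
```

```bash
python3 - <<'E'
from fit import *
from station import optics
need([.5176,-.0502,.184],.166)
d0=pickle.load(open("snap0.pkl","rb"))
u=np.array([-np.sin(.067),np.cos(.067)]);v=np.array([np.cos(.067),np.sin(.067)])
for n in("top","scene"):
    c=optics.snapshot(n)
    cv2.imwrite(f"pics/r4{n}.png",cv2.resize(c["img"][150:300,120:320],None,fx=4,fy=4,interpolation=cv2.INTER_CUBIC)[:,:,::-1])
    for lab,cc in(("before",d0[n]),("now",c)):
        W=pts(cc);im=cc["img"].astype(int)
        b=sel(W,[.44,.1,.036],[.58,.28,.06])&(im[:,:,2]>im[:,:,0]+60);P=W[b]
        s=(P[:,:2]-[.512,.2035])@u*1000
        print(n,lab,[ (int((abs(s-x)<5).sum()),round(float(np.percentile(P[abs(s-x)<5,2],70)*1000),1)) for x in range(-49,50,14)])
        dk=W[sel(W,[.44,.1,.036],[.58,.28,.05])&(im.min(2)>170)];print("  deck",np.median(dk[:,2]))
E
```

```text
t 23.35 pos [ 0.5157 -0.0502  0.1795] F [-0.88  0.18 -3.5 ] w 0.0192
 d cm [-0.03  0.18 -0.45] dr [-0.001 -0.001  0.   ] q [-0.19  0.38  1.8   0.    0.97 -0.35]
top before [(45, 48.7), (46, 49.4), (47, 48.9), (26, 48.2), (21, 50.0), (22, 48.5), (43, 49.1), (46, 48.4)]
  deck 0.04305678462634188
top now [(37, 46.9), (37, 44.6), (35, 46.0), (38, 47.0), (38, 46.4), (35, 46.3), (30, 45.9), (34, 45.6)]
  deck 0.04302719568642677
scene before [(51, 47.5), (53, 47.4), (50, 47.2), (19, 48.3), (16, 47.5), (46, 47.0), (56, 46.5), (55, 46.7)]
  deck 0.0413464122498004
scene now [(41, 44.8), (43, 44.4), (44, 44.5), (41, 43.8), (41, 43.3), (39, 44.6), (42, 43.7), (43, 43.6)]
  deck 0.04125408305827283
```

View pics/r4top.png

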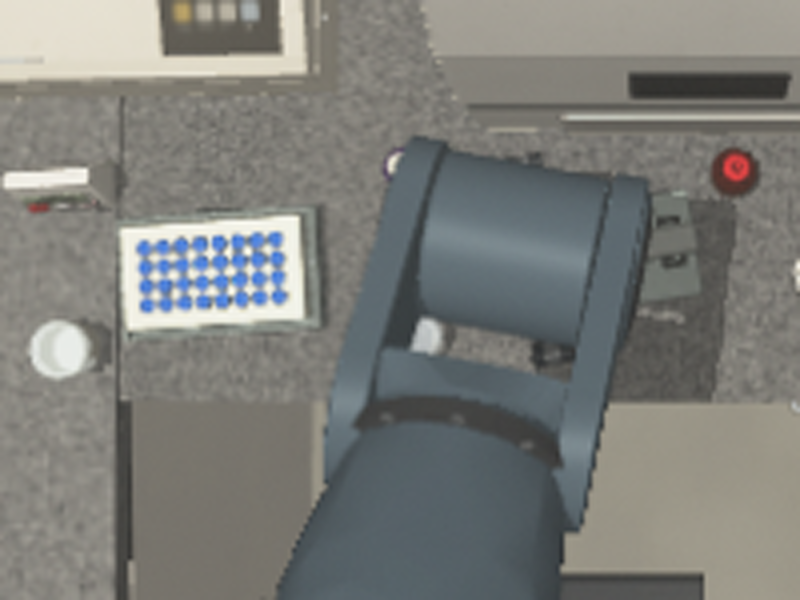

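View pics/r4scene.png

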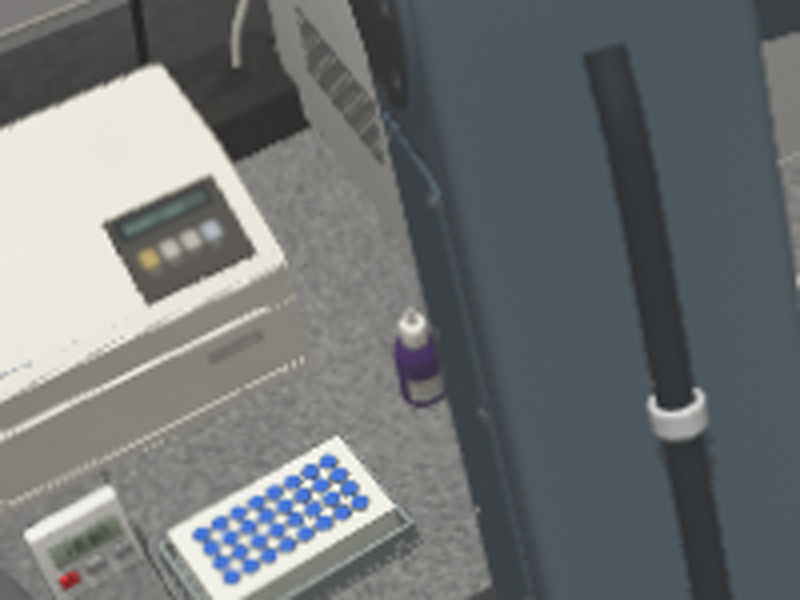

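All eight strips now look alike and flush, with no skirts showing (columns (145–275, 240–305) in the top crop). Cap tops dropped about 3 mm in both views. Lowering the roller back into its rest.

Request:
step_arm(
  delta_pos=[
    [0,0.18,0.5],
    [0,0.18,3],
    [0,0.18,6],
    [0,0.18,8.5],
    [0,0.18,9.5],
    [0,0.18,9.5],
    [0,0.18,9.5],
  ],
  dr=[
    [0,0,0],
    [0,0,0],
    [0,0,0],
    [0,0,0],
    [0,0,0],
    [0,0,0],
    [0,0,0],
  ],
)

```text
time: 24.15
tool_pos: [0.5184, -0.0506, 0.0859]
orientation: [2.028, 2.398, 0.001]
force: [0.1, -0.1, -2.2]
grip_width: 0.0191
```

```bash
python3 - <<'E'
from h import *
need([.5176,-.0502,.0747],.166)
E
```

```text
t 24.15 pos [ 0.5184 -0.0506  0.0859] F [ 0.13 -0.09 -2.17] w 0.0191
 d cm [ 0.06 -0.08  1.12] dr [0.001 0.    0.   ] q [-0.19  0.52  1.85 -0.    0.77 -0.35]
```

Request:
step_arm(
  delta_pos=[
    [0.05,-0.08,0.3],
    [0.05,-0.08,0.6],
    [0.05,-0.08,0.9],
    [0.05,-0.08,1.0],
    [0.05,-0.08,1.0],
  ],
  dr=[
    [0,0,0],
    [0,0,0],
    [0,0,0],
    [0,0,0],
    [0,0,0],
  ],
)

```text
time: 24.65
tool_pos: [0.517, -0.0504, 0.075]
orientation: [-2.03, -2.398, 0.0]
force: [0.2, 0.3, -2.5]
grip_width: 0.0188
```

Request:
step_arm(
  delta_pos=[
    [0,0,0.1],
    [0,0,0.1],
  ],
  dr=[
    [0,0,0],
    [0,0,0],
  ],
)

```text
time: 24.85
tool_pos: [0.5173, -0.0505, 0.0746]
orientation: [2.029, 2.398, 0.0]
force: [-1.4, -0.5, 3.8]
grip_width: 0.019
```

Contact with the rest is made (3.8 N). Releasing and rising.

Request:
step_arm(
  delta_pos=[
    [0,0,0],
    [0,0,0],
    [0,0,0],
    [0,0,0],
    [0,0,0],
    [0,0,0],
  ],
  dr=[
    [0,0,0],
    [0,0,0],
    [0,0,0],
    [0,0,0],
    [0,0,0],
    [0,0,0],
  ],
  fingers=0.8,
)

```text
time: 25.45
tool_pos: [0.517, -0.0504, 0.0741]
orientation: [-2.03, -2.398, -0.0]
force: [-0.6, 1.0, 0.1]
grip_width: 0.068
```

Request:
step_arm(
  delta_pos=[
    [0,0,-1.5],
    [0,0,-4],
    [0,0,-8],
    [0,0,-12],
    [-4,-1,-14],
    [-8,-4,-14],
    [-11,-8,-14],
    [-13,-12,-14],
  ],
  dr=[
    [0,0,0],
    [0,0,0],
    [0,0,0],
    [0,0,0],
    [0,0,0],
    [0,0,0],
    [0,0,0],
    [0,0,0],
  ],
)

```text
time: 26.25
tool_pos: [0.4189, -0.2001, 0.2142]
orientation: [2.03, 2.397, -0.0]
force: [1.1, -1.0, 0.7]
grip_width: 0.0684
```

```bash
python3 - <<'E'
from h import *
need([.35,-.4,.22],.166)
E
```

```text
t 26.25 pos [ 0.4189 -0.2001  0.2142] F [ 1.07 -1.02  0.7 ] w 0.0684
 d cm [-18.58 -10.1   -0.58] dr [ 0.     0.001 -0.   ] q [-0.55  0.23  1.9  -0.    1.01 -0.71]
```

Request:
step_arm(
  delta_pos=[
    [-4,-2.2,0],
    [-8,-4.4,0],
    [-12,-6.6,0],
    [-16,-9,0],
    [-18,-10,0],
    [-18,-10,0],
    [-18,-10,0],
  ],
  dr=[
    [0,0,0],
    [0,0,0],
    [0,0,0],
    [0,0,0],
    [0,0,0],
    [0,0,0],
    [0,0,0],
  ],
)

```text
time: 26.95
tool_pos: [0.3511, -0.3923, 0.2138]
orientation: [-2.03, -2.397, -0.001]
force: [-0.1, 0.5, 0.4]
grip_width: 0.0684
```

```bash
python3 - <<'E'
from fit import *
from station import optics
d0=pickle.load(open("snap0.pkl","rb"))
for n in("top","scene"):
    c=optics.snapshot(n);W=pts(c)
    cv2.imwrite(f"pics/f{n}.png",cv2.resize(c["img"][130:290,100:480],None,fx=2,fy=2,interpolation=cv2.INTER_CUBIC)[:,:,::-1])
    for lab,w in(("before",pts(d0[n])),("now",W)):
        m=sel(w,[.46,-.16,.070],[.548,.0,.098])
        k,l,st,ce=cv2.connectedComponentsWithStats(m.astype(np.uint8))
        i=1+np.argmax(st[1:,4]);P=w[l==i]
        A=np.c_[P[:,1],np.ones(len(P))];print(n,lab," handle",len(P),rect(P),np.median(P[:,2]).round(4),"slope",np.linalg.lstsq(A,P[:,2],rcond=None)[0][0].round(3))
    P=W[sel(W,[.46,-.4,.03],[.56,-.2,.09])];print("bottle",len(P),P.mean(0) if len(P) else '',P[:,2].max() if len(P) else '')
E
```

```text
top before  handle 317 (array([526.1, -88.8]), array([ 24.2, 121.3]), 8.2) 0.0876 slope 0.004
top now  handle 316 (array([527.1, -89.3]), array([ 27.8, 120.8]), 8.3) 0.0875 slope 0.004
bottle 108 [ 0.50660255 -0.30134906  0.05056536] 0.07502034111994726
scene before  handle 339 (array([523.3, -89. ]), array([ 25.4, 127. ]), 10.9) 0.0848 slope -0.006
scene now  handle 106 (array([516.6, -51.4]), array([21.1, 48.9]), 19.5) 0.0854 slope -0.121
bottle 0
```

View pics/ftop.png

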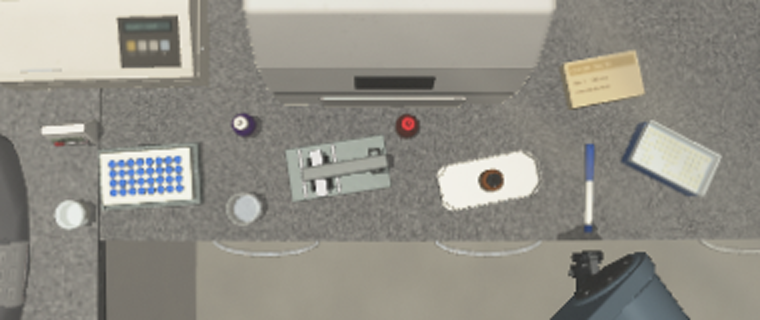

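View pics/fscene.png

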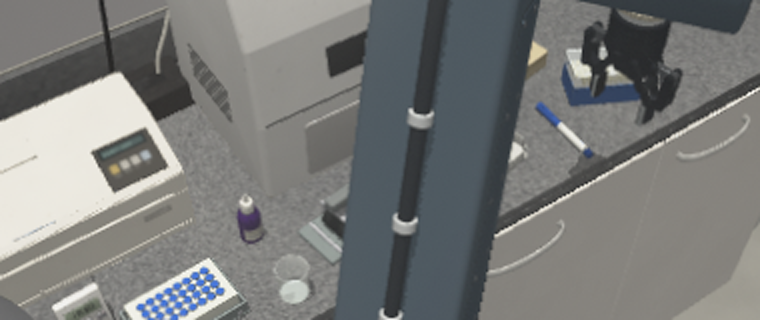

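The roller is back in its rest (345,165), the bottle is in the tray (490,180), the strips are seated, the bystanders are unmoved and the arm is clear.

```bash
python3 -c "
from station import robot,read_state
print(read_state()['time'],robot.sign_off())"
```

```text
the job is handed in; nothing more can be done
27.05 None
```

I stood the brown bottle in the tray, rolled all eight strips down in one pass each way, laid the roller back in its rest, and handed the job in at 27 s. The hand-in gave no verdict.

What the last checks showed:
- **Bottle:** upright near the tray centre, at about (0.507, -0.302), top at 0.075 m in the top view.
- **Rolling:** contact force read about 9–11 N throughout, with the drum underside near 39 mm. That puts the block about 5–6 mm down, well short of its stop.
- **Strips:** after the lift, cap tops had dropped about 3 mm on average, by 1–5 mm depending on strip and view. They now stand roughly 2–3 mm above the deck, which matches fully seated, but depth noise (1–2 mm) is as large as the 1.5 mm limit. The even look and the force readings support them being seated.
- **Roller:** the handle is within about 1 mm and 0.1° of where it lay, and level, in the top view. The scene camera could not confirm this or the final bottle pose, because the arm blocked its view.
- **Other objects:** the bystanders look unmoved, though I checked them by eye only.

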